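# Centre and clamp the bike light in its niche bracket

## Robot

A 7-joint arm with a two-finger parallel gripper is mounted at the origin on the work surface. World frame = base frame: x ahead of the robot, y to its left, z up, the work surface at z = 0. Lengths are in mm, angles in rad, forces in N, time in s.
With the tool pointing down it reaches from about 400 to 875 mm from the base axis. Payload 4.4 kg.
Tool frame: the origin (TCP) lies between the finger pads; the fingertips stand 11 mm ahead of it and the grasp point (between the pads) lies 8 mm behind it; y points along the fingers, x is the direction in which the jaws open and shut, and the axes are right-handed (so a half turn about y gives the same grasp; the last joint's range is limited). The gripper opens to 85 mm and grips with 20 to 120 N. Pads are 22 mm wide; open, the fingers measure 114 mm over their backs; the gripper's body (76 mm by 85 mm) begins 54 mm behind the grasp point. The pads swing forward as they close: fully open they stand 13 mm farther back than shut.
Start: joints at [-1.278, 0.628, 0.038, 1.517, -0.027, 0.996, -0.02], TCP at [228.226, 608.63, 242.313] pointing down, gripper open.
Joint ranges: [-3.06, 3.06], [-0.37, 2.12], [-1.25, 1.32], [0.18, 2.47], [-1.1, 4.24], [0.23, 1.98], [-2.94, 2.94]. Speed limits (rad/s): [2.57, 2.57, 3.14, 3.14, 3.14, 3.14, 3.14].

## Interface

Orientations are given as [roll, pitch, yaw] about the fixed x, y, z axes, in that order (R = Rz(yaw) Ry(pitch) Rx(roll)).
In Python, from cell import * gives the robot as it stands.
- The arm moves only by the shell command python3 -m jog 'ROWS'. ROWS is JSON, a list of rows, each an object of numbers: "x", "y", "z": the shift along the tool's x, y, z in mm; "ax", "ay", "az": the turn, a rotation vector about the tool's x, y, z in rad; "grip": the finger opening in mm, from 0 to 85.4. In form: [{"x": .., "y": .., "z": .., "ax": .., "ay": .., "az": .., "grip": ..}, ...]. A call has 1 to 5 rows; each row is the pose to reach, as a shift and turn from the pose commanded when the call began, along the tool's axes at that moment; what a row does not reach only later rows make up. A row lasts 1/10 s, in which the tool goes at most 50 mm and 8.59 degrees, less where a joint would pass 70% of its speed; a pose out of reach is approached as far as the arm can. A call with a gripper value outside its range is refused whole. The fingers move at their own pace and stop on an object; the grip force is fixed at half the most. Time passes only in rows, so rows that repeat a pose let the fingers close. It gives the time, the measured TCP pose, the force and the opening at its end, in the units of the state.
- read_state(): the state, without advancing time (a new reading comes with each control period).
- get_image(name): name is "side" or "top" or "wrist"; returns a dict with "color" (400x640x3 uint8, red, green, blue), "vfov" (degrees; the focal length in pixels is half the picture's height over the tangent of half this angle, whatever the lens; pixels are square), "cx", "cy" (the principal point, pixels), "k1" (the pictures are not rectified: a ray, as slopes to the right and down, at radius r is drawn at 1 + k1 r^2 times it, then the intrinsics apply), "camera_from_world" (4x4, takes a point from world to camera coordinates). Camera axes: x right, y down, z forward; pixel columns grow to the right and rows downward; lengths in mm; the calibration is good to about 2 mm. A picture is of the moment at which its call begins. There is no depth.
- finish_job(): hands the job in, once; it reports no verdict.
The state is a dict: "clock": time; "qpos": joint angles; "qd": joint speeds; "tau": joint torques, N m; "eef_pos": TCP position; "tool_rot": TCP orientation; "force": force on the tool from outside, world axes, zero at the start; "torque": the same for the moment, N m; "width": finger opening in mm.
Only numpy, scipy, OpenCV 4.12 (cv2) and the standard library are available. Lean on these libraries where they do the work, as an engineer would, in place of code of your own. Each camera call takes 0.05 s, during which the arm holds its last target.

## Task

The silver bike light lies loose and off-centre in its rubber-mounted cradle on the steel shelf. Tap it gently along from its ends, one end or the other as needed and without gripping or lifting it, until it lies still by itself with the black band round its middle centred under the clamp's pad, so that the whole pad will land on the band. Then press the clamp's sliding jaw down until the pad grips the light, firmly but not hard, leave it clamped, and leave the other things on the shelf alone.

Things in the scene. Friction and masses are not known exactly. Their poses are not given: they have to be found in the camera images.
- light: Torch-style silver bike light: barrel 130 mm long, 40 mm across, along its own y axis, about 0.4 kg (varies). Origin on the barrel's axis at mid-length: flat ends 65 mm away at +y (glass) and -y (black cap). A black band 20 mm wide is round its middle; a foot below. It lies along the cradle, 12 to 32 mm off-centre to either side. More than 10 N from the robot is too hard for it.
- bracket: Fixed lamp bracket on the shelf; origin on the shelf top below the mark. It carries the aluminium U cradle (90 mm long along y, 51 mm wide, cheeks as high as the barrel's axis, 1.5 mm play each side; the light's ends stand out of it) on two rubber buffers, and the clamp, whose chrome bar (14 mm wide along y) stands 46 mm towards -x, its top 114 mm up.
- mark (a point): Fixed point where the light's origin must come to lie: 52 mm above the shelf top, straight below the clamp pad. y runs along the cradle, x towards the niche's back, z up. The buffers give along y 1.4 mm per N (700 N/m, up to 14 mm): a pushed light first carries the cradle along, slides in it at 2 to 6 N (varies), and let go springs back with it; at rest the cradle is centred here.
- jaw_top (a point): Middle of the top of the round chrome thumb plate (18 mm across) on the clamp's sliding jaw, straight above the mark: press down here. The arm below it, 14 mm wide, runs to a sleeve (22 mm wide) on the upright bar. The pad's underside is 20 mm below this point, so the pad meets the light's barrel when this point is about 40 mm above the barrel's axis.
- jaw (a joint): Travel of the clamp's jaw, m: 0 at the top, grows downwards to 0.030; starts at 0 to 0.006. It moves against about 6 N of friction and stays where it is left. The rubber pad gives 1 mm per 10 N. What is pressed beyond the friction goes to the light, and up to about 6 N of it stays on when let go. The pad must not press the light with more than 18 N.
- pad: Round rubber-faced steel pad under the jaw's arm, 16 mm across; its origin lies on the clamp's vertical axis, 86 mm below the pad's underside.
- organiser: Blue pill organiser with seven closed lids, 154 x 42 x 26 mm, long along its y axis, loose on the shelf behind the bracket; origin at the middle of its underside. Leave alone.
- paperweight: Glass paperweight ball, 60 mm across with a ground flat foot, loose on the shelf beside the bracket; origin at the middle of its foot. Leave alone.
- roller: Wooden massage roller, 174 mm long along its y axis, 40 mm in diameter, loose on the shelf beside the bracket; origin at the middle of its underside. Leave alone.
There are look-alikes about, which are no part of the job. What is meant by the light is not pink or red, and is the larger of those in its own colour.

How it is judged (in metres and radians):
On the way:
1. the light lies still and untouched in the cradle, its middle within 2 mm of the mark along the cradle, with the clamp not yet on it (y of light in the frame of mark between -0.002 and 0.002 m and linear speed of light below 0.004 m/s and contact force between each of the fingers, pad and light below 0.05 N), for 0.3 s.
At the end, for the whole second after the job is handed in: The light lies at rest in the cradle, its middle within 2 mm of the mark along the cradle (the 16 mm pad wholly on the 20 mm band) and within 3 mm in height, and the pad grips it with more than 3 N (y of light in the frame of mark between -0.002 and 0.002 m and z of light in the frame of mark between -0.003 and 0.003 m and contact force between pad and light above 3 N and linear speed of light below 0.004 m/s); the robot touches nothing.
It fails at once if the light is pushed or squeezed with more than 10 N by the robot (contact force between any of the fingers, the arm and light above 10 N).
It fails at once if the pad presses on the light with more than 18 N (contact force between pad and light above 18 N).
It fails at once if the light is lifted more than 8 mm or tipped out of the cradle (z of light in the frame of mark above 0.008 m or z of light in the frame of mark below -0.01 m or angle between light's own z axis and vertical above 0.2 rad).
It fails at once if the pill organiser, paperweight or roller is moved more than 10 mm (distance of any of organiser, paperweight, roller from where it was at the start of the episode above 0.01 m).
It also fails if it takes over 72 s, if anything falls off the work surface, if the arm or the gripper's body presses on something with over 40 N, if the wrist force passes 120 N, or if a joint passes its speed limit or range.

## Working session

There is one attempt and no reset: what is moved stays moved. The work goes in short steps, Python scripts to look and compute and a shell command to move; the robot and the scene stay as the last step left them, time stands still between calls to the robot, and variables do not carry over. Pictures are saved under pics/ and viewed, and the job is handed in when it is done.

```bash
ls; mkdir -p pics; python3 - <<'E'
from cell import *
import cv2
s=read_state();print({k:s[k] for k in('clock','eef_pos','tool_rot','force','width')})
for n in("side","top","wrist"):
    i=get_image(n);cv2.imwrite(f"pics/{n}0.png",i["color"][:,:,::-1])
    print(n,i["vfov"],i["cx"],i["cy"],i["k1"],i["camera_from_world"])
E
```

```text
pics
{'clock': 0.0, 'eef_pos': array([227.97925037, 608.07165572, 241.38628234]), 'tool_rot': array([-1.570803  ,  0.00190371,  1.21205846]), 'force': array([-0.15825315,  0.25625108,  0.47219512]), 'width': 85.29210533269514}
side 49.58343355541609 327.18057966513345 196.66603979706065 0.009195489317074248 [[ 9.91657707e-01 -1.28681071e-01 -7.49492469e-03 -5.08223456e+02]
 [-1.03498291e-01 -7.60236235e-01 -6.41349336e-01  1.56383871e+02]
 [ 7.68316062e-02  6.36774724e-01 -7.67212393e-01  9.74212314e+02]
 [ 0.00000000e+00  0.00000000e+00  0.00000000e+00  1.00000000e+00]]
top 52.714684009721736 318.99126228306454 196.33486590834508 -0.08912153085480322 [[ 2.06626313e-02 -9.99713218e-01 -1.21052893e-02  1.91011989e+01]
 [-9.92803477e-01 -1.90882717e-02 -1.18223915e-01  5.40793035e+02]
 [ 1.17958941e-01  1.44609905e-02 -9.92913172e-01  8.53484944e+02]
 [ 0.00000000e+00  0.00000000e+00  0.00000000e+00  1.00000000e+00]]
wrist 59.86992555587539 322.3567118372745 196.7401587976641 0.000864233019607105 [[ 3.50854120e-01  9.36429062e-01 -1.41394447e-03 -6.48987228e+02]
 [ 9.02570006e-01 -3.37764934e-01  2.66987328e-01 -3.50916849e+01]
 [ 2.49537112e-01 -9.49497879e-02 -9.63699002e-01  3.77797634e+02]
 [ 0.00000000e+00  0.00000000e+00  0.00000000e+00  1.00000000e+00]]
```

View pics/side0.png

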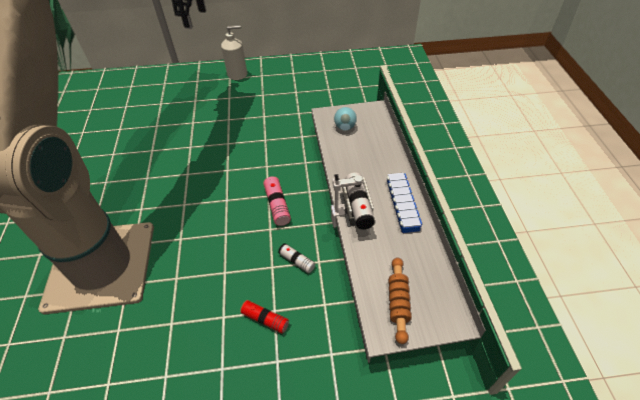

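View pics/top0.png

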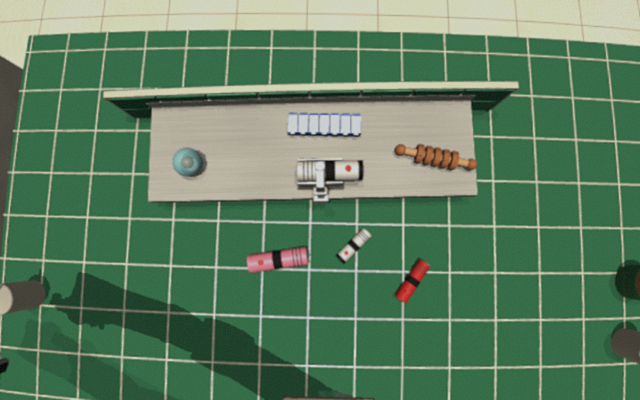

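View pics/wrist0.png

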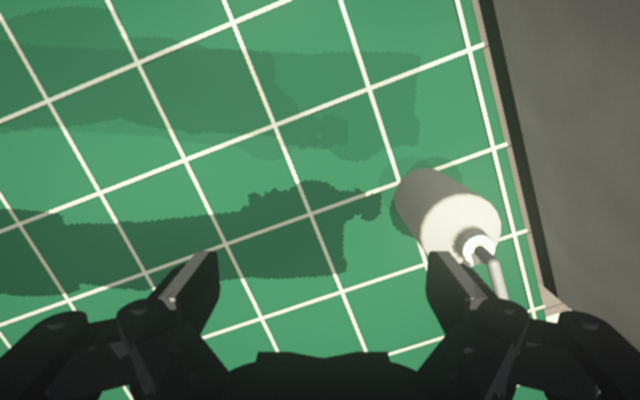

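```bash
cat > h.py <<'E'
from cell import *
import numpy as np, cv2
def cam(n):
    i=get_image(n); f=200/np.tan(np.radians(i["vfov"]/2))
    i["K"]=np.array([[f,0,i["cx"]],[0,f,i["cy"]],[0,0,1.]]); i["d"]=np.array([i["k1"],0,0,0,0.])
    i["T"]=np.array(i["camera_from_world"]); return i
def proj(i,P):
    T=i["T"]; return cv2.projectPoints(np.atleast_2d(np.array(P,float)),cv2.Rodrigues(T[:3,:3])[0],T[:3,3],i["K"],i["d"])[0][:,0]
def ray(i,uv):
    # inverse of p=s(1+k r^2)
    x=np.array([(uv[0]-i["cx"])/i["K"][0,0],(uv[1]-i["cy"])/i["K"][0,0]]);s=x.copy()
    for _ in range(50): s=x/(1+i["k1"]*(s@s))
    R=i["T"][:3,:3];t=i["T"][:3,3]
    d=R.T@np.array([s[0],s[1],1.]); return -R.T@t,d/np.linalg.norm(d)
def atz(i,uv,z):
    o,d=ray(i,uv); return o+d*(z-o[2])/d[2]
def tri(rs):
    A=np.zeros((3,3));b=np.zeros(3)
    for o,d in rs:
        M=np.eye(3)-np.outer(d,d);A+=M;b+=M@o
    p=np.linalg.solve(A,b);return p,[np.linalg.norm((np.eye(3)-np.outer(d,d))@(p-o)) for o,d in rs]
def crop(i,x0,y0,w,h,k,name,g=10):
    c=cv2.resize(i["color"][y0:y0+h,x0:x0+w,::-1],None,fx=k,fy=k,interpolation=cv2.INTER_CUBIC)
    for u in range(x0-x0%g+g,x0+w,g):
        cv2.line(c,((u-x0)*k,0),((u-x0)*k,6),(0,255,255),1);cv2.putText(c,str(u),((u-x0)*k,16),0,.35,(0,255,255),1)
    for v in range(y0-y0%g+g,y0+h,g):
        cv2.line(c,(0,(v-y0)*k),(6,(v-y0)*k),(0,255,255),1);cv2.putText(c,str(v),(8,(v-y0)*k+4),0,.35,(0,255,255),1)
    cv2.imwrite("pics/"+name,c)
E
python3 - <<'E'
from h import *
t=cam("top");crop(t,280,145,100,65,8,"t1.png")
s=cam("side");crop(s,315,160,80,80,7,"s1.png")
E
```

```text
(no output)
```

View pics/t1.png

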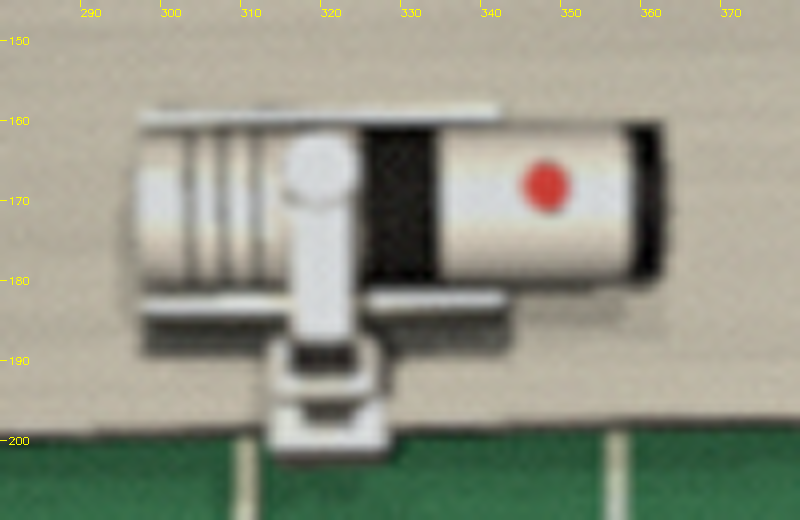

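View pics/s1.png

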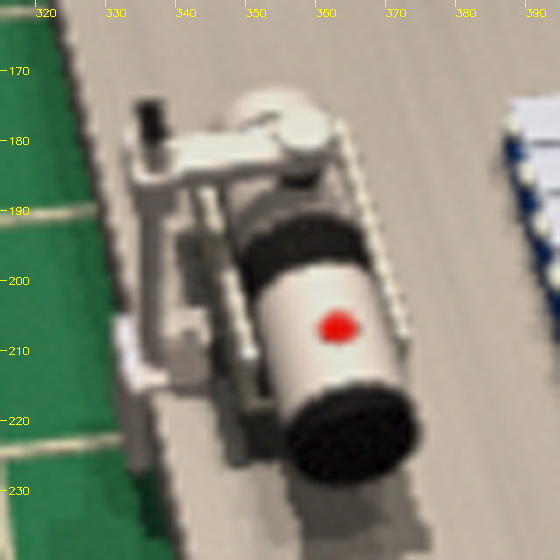

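```bash
python3 - <<'E'
from h import *
t=cam("top");s=cam("side")
def T(a,b):
    p,e=tri([ray(t,a),ray(s,b)]);print(np.round(p,1),np.round(e,1));return p
T((320,165.2),(358.6,178.2))      # plate
T((348.2,168),(363.2,206.6))   # red dot (off axis?)
# shelf front corners
T((477,194),(369,357)); T((149,200.5),(313,107.5))
# cradle cheek ends right: top (341.5,159) (342,182); side (349.5,210.5)->front cheek, (371.5,208) back
T((342.3,182.2),(350,211));T((341.8,158.8),(372.3,208))
# cradle left end
for z in (100,110,120,130,140):
  print(z,[np.round(atz(t,uv,z)[:2],1) for uv in((297.5,182.5),(342.5,182.5),(297.5,159),(341.8,158.8),(325,170.),(334.5,170.),(297,170.),(362.3,171))])
E
```

```text
[582.2  27.1 177.3] [1.1 1.1]
[583.4 -26.7 149.2] [1.2 1.2]
[ 547.4 -304.1   74.3] [0.7 0.7]
[521.2 387.3  83.9] [2.7 2.7]
[558.8 -16.8 126.3] [0.8 0.8]
[606.3 -15.2 126.2] [1.3 1.3]
100 [array([559.8,  73.2]), array([561.5, -18.3]), array([608.5,  74.6]), array([610.6, -16.2]), array([586.6,  17.8]), array([587. ,  -1.6]), array([585.6,  75. ]), array([586. , -58.4])]
110 [array([558.2,  72.5]), array([559.9, -17.9]), array([606.4,  73.9]), array([608.4, -15.8]), array([584.8,  17.7]), array([585.1,  -1.4]), array([583.7,  74.2]), array([584.1, -57.5])]
120 [array([556.7,  71.8]), array([558.4, -17.4]), array([604.2,  73.1]), array([606.3, -15.4]), array([582.9,  17.7]), array([583.2,  -1.2]), array([581.9,  73.5]), array([582.3, -56.5])]
130 [array([555.2,  71.1]), array([556.8, -17. ]), array([602.1,  72.4]), array([604.1, -15. ]), array([581. ,  17.7]), array([581.4,  -0.9]), array([580. ,  72.8]), array([580.4, -55.6])]
140 [array([553.7,  70.5]), array([555.3, -16.6]), array([600. ,  71.7]), array([602. , -14.6]), array([579.2,  17.7]), array([579.5,  -0.7]), array([578.2,  72.1]), array([578.6, -54.7])]
```

```bash
cat >> h.py <<'E'
from scipy.spatial.transform import Rotation as Ro
def to(P,yaw=None):
    s=read_state();R=Ro.from_euler('xyz',s["tool_rot"])
    d=R.inv().apply(np.array(P)-s["eef_pos"])
    print("t",round(s["clock"],2),"pos",np.round(s["eef_pos"],1),"rot",np.round(s["tool_rot"],3),"F",np.round(s["force"],2),"w",round(s["width"],1))
    print("shift xyz",np.round(d,1))
    if yaw is not None:
        print("turn",np.round((R.inv()*Ro.from_euler('xyz',[-np.pi/2,0,yaw])).as_rotvec(),3))
E
python3 -m jog '[{"x":-164,"y":-20,"z":-179,"ay":0.6,"grip":0},{"x":-164,"y":-20,"z":-179,"ay":0.6,"grip":0},{"x":-164,"y":-20,"z":-179,"ay":0.6,"grip":0},{"x":-164,"y":-20,"z":-179,"ay":0.6,"grip":0},{"x":-164,"y":-20,"z":-179,"ay":0.6,"grip":0}]'
python3 - <<'E'
from h import *
to([582,-85,250],0.03)
t=cam("top");s=cam("side")
# shelf yaw from long edges
for z in (75,):
  for ab in [((149,200.5),(477,194)),((160,200.3),(250,199))]:
    a,b=[atz(t,q,z) for q in ab];print(a,b,np.arctan2(b[0]-a[0],a[1]-b[1]))
print([np.round(atz(t,q,z),1) for q,z in(((365,150),85),((400,148),95),((187,162),105),((289,137),101),((361,137),101))])
print("camT",-t["T"][:3,:3].T@t["T"][:3,3])
E
```

```text
t 0.35 pos [228.2 608.5 242.1] rot [-1.571  0.     1.212] F [0.54 0.38 0.23] w 85.1
shift xyz [-525.1   -7.7 -574.8]
turn [ 0.     1.182 -0.   ]
[519.32218659 391.20638799  75.        ] [ 546.58049507 -303.74457905   75.        ] 0.039203258860892994
[520.23815779 366.96141107  75.        ] [526.81671688 173.70591158  75.        ] 0.03402759482726926
[array([633.5, -65.2,  85. ]), array([ 636.9, -136.8,   95. ]), array([597.7, 302.6, 105. ]), array([654.3,  93.4, 101. ]), array([657. , -55.2, 101. ])]
camT [435.83034414  17.07628779 911.60233855]$[0]: bad value
```

```bash
python3 -m jog '[{"x":-33,"y":-4,"z":-36,"ay":0.12,"grip":0},{"x":-66,"y":-8,"z":-72,"ay":0.24,"grip":0},{"x":-99,"y":-12,"z":-108,"ay":0.36,"grip":0},{"x":-132,"y":-16,"z":-144,"ay":0.48,"grip":0},{"x":-164,"y":-20,"z":-179,"ay":0.6,"grip":0}]'
python3 - <<'E'
from h import *
to([582,-85,250],0.035)
E
```

```text
t 0.45 pos [228.2 608.6 242.2] rot [-1.571  0.     1.212] F [ 0.34 -1.09  0.99] w 85.6
shift xyz [-525.2   -7.7 -574.8]
turn [ 0.     1.177 -0.   ]$[0]: bad value
```

```bash
python3 -m jog '[{"x":-33,"y":-4,"z":-36,"ax":0,"ay":0.12,"az":0,"grip":0},{"x":-66,"y":-8,"z":-72,"ax":0,"ay":0.24,"az":0,"grip":0},{"x":-99,"y":-12,"z":-108,"ax":0,"ay":0.36,"az":0,"grip":0},{"x":-132,"y":-16,"z":-144,"ax":0,"ay":0.48,"az":0,"grip":0},{"x":-164,"y":-20,"z":-179,"ax":0,"ay":0.6,"az":0,"grip":0}]'
python3 - <<'E'
from h import *
to([582,-85,250],0.035)
E
```

```text
clock: 0.95
eef_pos: [339.0, 390.3, 262.7]
tool_rot: [-1.571, -0.001, 0.607]
force: [1.3, -0.1, -0.2]
width: 12.2
t 0.95 pos [339.  390.3 262.7] rot [-1.571e+00 -1.000e-03  6.070e-01] F [ 1.34 -0.11 -0.17] w 12.2
shift xyz [ -71.5   12.6 -529. ]
turn [-0.     0.572  0.001]
```

```bash
python3 -m jog '[{"x":-6,"y":0,"z":-48,"ax":0,"ay":0.06,"az":0,"grip":0},{"x":-13,"y":0,"z":-97,"ax":0,"ay":0.12,"az":0,"grip":0},{"x":-20,"y":0,"z":-146,"ax":0,"ay":0.18,"az":0,"grip":0},{"x":-26,"y":0,"z":-194,"ax":0,"ay":0.24,"az":0,"grip":0},{"x":-33,"y":0,"z":-243,"ax":0,"ay":0.3,"az":0,"grip":0}]'
python3 - <<'E'
from h import *
to([582,-85,240],0.035)
E
```

```text
clock: 1.45
eef_pos: [451.6, 172.8, 262.7]
tool_rot: [-1.57, -0.001, 0.31]
force: [0.8, 0.9, -0.5]
width: 0.1
t 1.45 pos [451.6 172.8 262.7] rot [-1.57e+00 -1.00e-03  3.10e-01] F [ 0.84  0.91 -0.46] w 0.1
shift xyz [  45.5   22.6 -285.3]
turn [-0.001  0.275  0.001]
```

```bash
python3 -m jog '[{"x":7,"y":0,"z":-45,"ax":0,"ay":0.05,"az":0,"grip":0},{"x":15,"y":0,"z":-93,"ax":0,"ay":0.1,"az":0,"grip":0},{"x":23,"y":0,"z":-141,"ax":0,"ay":0.15,"az":0,"grip":0},{"x":30,"y":0,"z":-189,"ax":0,"ay":0.2,"az":0,"grip":0},{"x":37,"y":0,"z":-235,"ax":0,"ay":0.25,"az":0,"grip":0}]'
python3 - <<'E'
from h import *
to([582,-90,230],0.035)
w=cam("wrist");cv2.imwrite("pics/w1.png",w["color"][:,:,::-1])
E
```

```text
clock: 1.95
eef_pos: [559.0, -40.0, 262.6]
tool_rot: [-1.571, -0.001, 0.06]
force: [1.2, -0.2, -0.4]
width: -0.0
t 1.95 pos [559.  -40.  262.6] rot [-1.571e+00 -1.000e-03  6.000e-02] F [ 1.2  -0.19 -0.43] w -0.0
shift xyz [ 20.   32.6 -51.3]
turn [-0.     0.025  0.001]
```

View pics/w1.png

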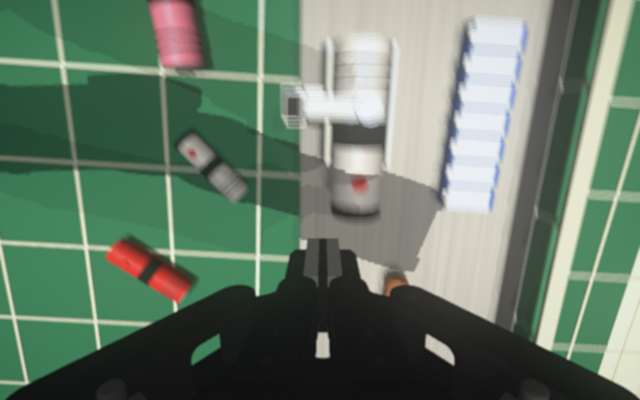

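```bash
python3 -m jog '[{"x":10,"y":0,"z":-25,"ax":0,"ay":0.025,"az":0,"grip":0},{"x":20,"y":20,"z":-51,"ax":0,"ay":0.025,"az":0,"grip":0},{"x":20,"y":60,"z":-51,"ax":0,"ay":0.025,"az":0,"grip":0},{"x":20,"y":100,"z":-51,"ax":0,"ay":0.025,"az":0,"grip":0},{"x":20,"y":100,"z":-51,"ax":0,"ay":0.025,"az":0,"grip":0}]'
python3 - <<'E'
from h import *
to([582,-80,123],0.035)
w=cam("wrist");cv2.imwrite("pics/w2.png",w["color"][:,:,::-1])
t=cam("top");crop(t,280,145,100,65,8,"t2.png")
s=cam("side");crop(s,315,150,100,100,6,"s2.png")
E
```

```text
clock: 2.5
eef_pos: [577.5, -86.4, 157.7]
tool_rot: [-1.569, 0.01, 0.037]
force: [-1.1, 0.6, 0.2]
width: 0.0
t 2.5 pos [577.5 -86.4 157.7] rot [-1.569  0.01   0.037] F [-1.09  0.56  0.22] w 0.0
shift xyz [ 5.1 34.7  6.2]
turn [-0.002  0.002 -0.01 ]
```

View pics/w2.png

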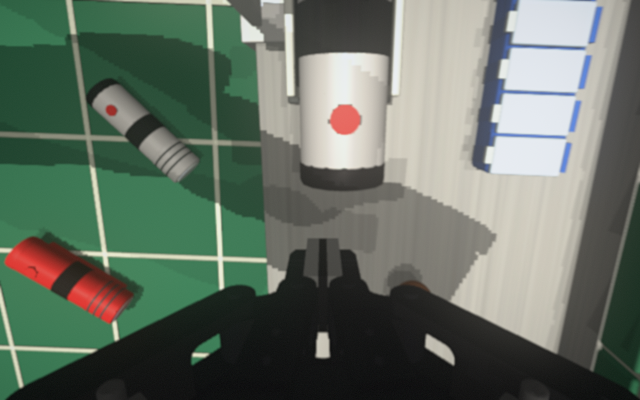

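View pics/s2.png

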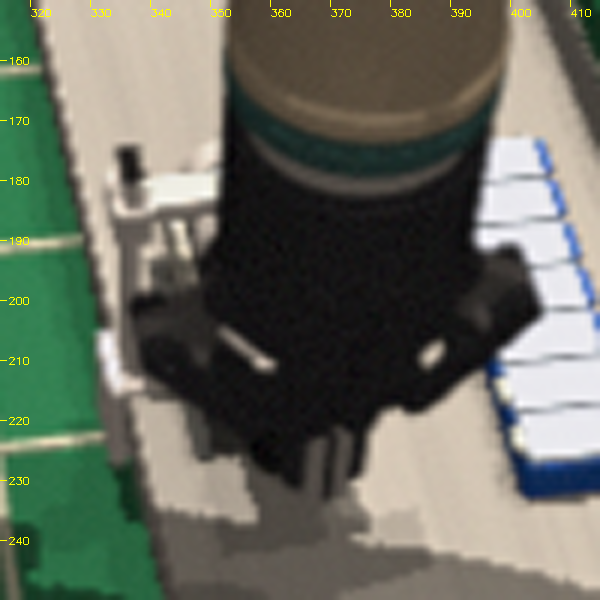

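View pics/t2.png

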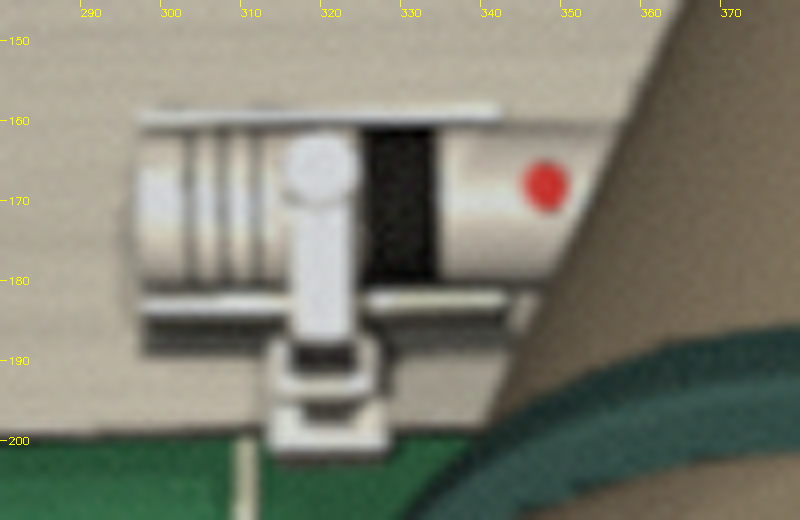

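```bash
python3 -m jog '[{"x":3,"y":15,"z":0,"ax":0,"ay":0,"az":0,"grip":0},{"x":5,"y":35,"z":2,"ax":0,"ay":0,"az":-0.01,"grip":0},{"x":5,"y":35,"z":8,"ax":0,"ay":0,"az":-0.01,"grip":0},{"x":5,"y":35,"z":12,"ax":0,"ay":0,"az":-0.01,"grip":0},{"x":5,"y":35,"z":12,"ax":0,"ay":0,"az":-0.01,"grip":0}]'
python3 - <<'E'
from h import *
to([582,-70,123],0.035)
w=cam("wrist");cv2.imwrite("pics/w3.png",w["color"][:,:,::-1])
E
```

```text
clock: 3.15
eef_pos: [586.7, -74.2, 128.3]
tool_rot: [-1.57, -0.012, 0.039]
force: [0.2, 0.2, -1.3]
width: -0.0
t 3.15 pos [586.7 -74.2 128.3] rot [-1.57  -0.012  0.039] F [ 0.22  0.23 -1.26] w -0.0
shift xyz [-4.6  5.3  4.4]
turn [-0.     0.004  0.012]
```

View pics/w3.png

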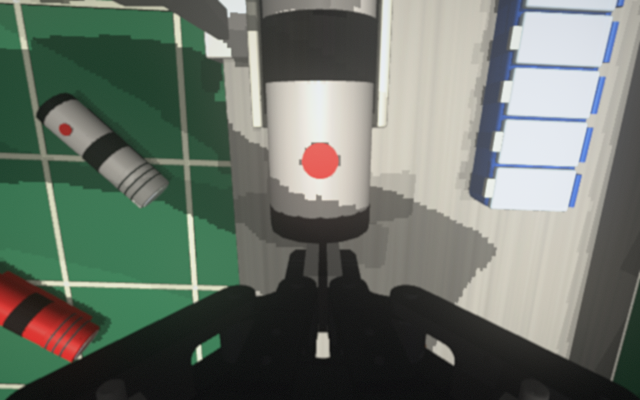

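```bash
python3 -m jog '[{"x":0,"y":0,"z":2,"ax":0,"ay":0,"az":0,"grip":0},{"x":0,"y":0,"z":4,"ax":0,"ay":0,"az":0,"grip":0},{"x":0,"y":0,"z":6,"ax":0,"ay":0,"az":0,"grip":0},{"x":0,"y":0,"z":8,"ax":0,"ay":0,"az":0,"grip":0},{"x":0,"y":0,"z":10,"ax":0,"ay":0,"az":0,"grip":0}]'
python3 -m jog '[{"x":0,"y":0,"z":2,"ax":0,"ay":0,"az":0,"grip":0},{"x":0,"y":0,"z":3,"ax":0,"ay":0,"az":0,"grip":0},{"x":0,"y":0,"z":3,"ax":0,"ay":0,"az":0,"grip":0}]'
python3 - <<'E'
from h import *
to([582,-60,123],0.035)
t=cam("top");crop(t,280,145,100,65,8,"t3.png")
w=cam("wrist");cv2.imwrite("pics/w4.png",w["color"][:,:,::-1])
E
```

```text
clock: 3.7
eef_pos: [585.5, -65.5, 127.3]
tool_rot: [-1.571, -0.01, 0.037]
force: [0.7, -0.6, 0.5]
width: -0.2
clock: 4.0
eef_pos: [585.4, -63.0, 127.4]
tool_rot: [-1.572, -0.01, 0.037]
force: [-0.5, -2.6, -0.3]
width: -0.1
t 4.0 pos [585.4 -63.  127.4] rot [-1.572 -0.01   0.037] F [-0.53 -2.61 -0.32] w -0.1
shift xyz [-3.3  4.3  3.1]
turn [0.001 0.002 0.01 ]
```

View pics/t3.png

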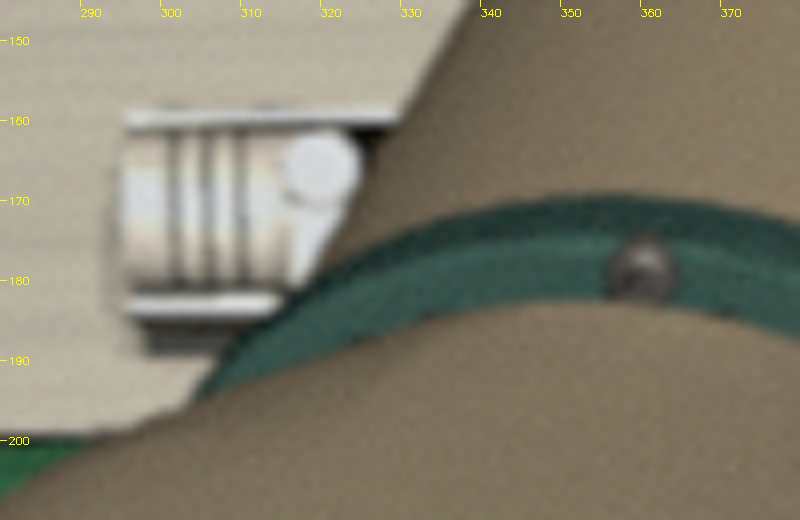

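View pics/w4.png

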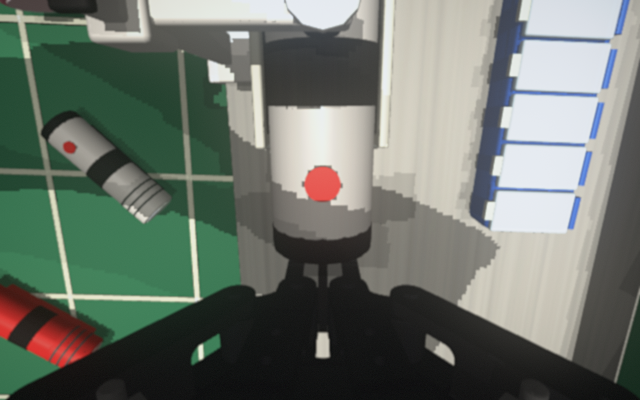

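```bash
python3 -m jog '[{"x":0,"y":0,"z":1,"ax":0,"ay":0,"az":0,"grip":0},{"x":0,"y":0,"z":2,"ax":0,"ay":0,"az":0,"grip":0},{"x":0,"y":0,"z":3,"ax":0,"ay":0,"az":0,"grip":0},{"x":0,"y":0,"z":4,"ax":0,"ay":0,"az":0,"grip":0},{"x":0,"y":0,"z":4,"ax":0,"ay":0,"az":0,"grip":0}]'
python3 - <<'E'
from h import *
to([582,-60,123],0.035)
t=cam("top");crop(t,280,145,100,65,8,"t4.png")
E
```

```text
clock: 4.6
eef_pos: [585.3, -58.4, 127.3]
tool_rot: [-1.571, -0.01, 0.037]
force: [0.4, -4.0, 0.1]
width: -0.2
t 4.6 pos [585.3 -58.4 127.3] rot [-1.571 -0.01   0.037] F [ 0.4  -3.97  0.06] w -0.2
shift xyz [-3.4  4.3 -1.5]
turn [0.    0.002 0.01 ]
```

View pics/t4.png

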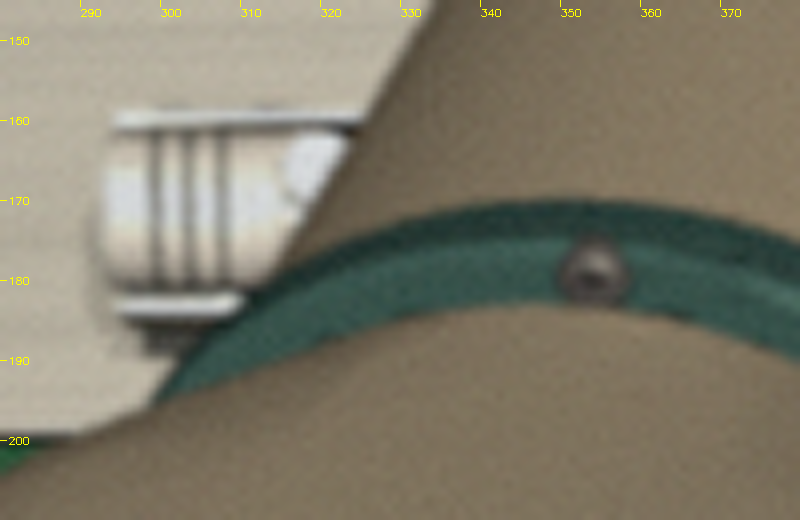

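```bash
python3 -m jog '[{"x":0,"y":0,"z":2,"ax":0,"ay":0,"az":0,"grip":0},{"x":0,"y":0,"z":4,"ax":0,"ay":0,"az":0,"grip":0},{"x":0,"y":0,"z":6,"ax":0,"ay":0,"az":0,"grip":0},{"x":0,"y":0,"z":8,"ax":0,"ay":0,"az":0,"grip":0},{"x":0,"y":0,"z":10,"ax":0,"ay":0,"az":0,"grip":0}]'
python3 -m jog '[{"x":0,"y":0,"z":1,"ax":0,"ay":0,"az":0,"grip":0},{"x":0,"y":0,"z":2,"ax":0,"ay":0,"az":0,"grip":0},{"x":0,"y":0,"z":2,"ax":0,"ay":0,"az":0,"grip":0}]'
python3 - <<'E'
from h import *
to([582,-45,123],0.035)
t=cam("top");crop(t,270,145,100,65,8,"t5.png")
w=cam("wrist");cv2.imwrite("pics/w5.png",w["color"][:,:,::-1])
E
```

```text
clock: 5.15
eef_pos: [584.9, -48.3, 127.4]
tool_rot: [-1.571, -0.01, 0.037]
force: [0.0, -4.4, 1.9]
width: 0.1
clock: 5.45
eef_pos: [584.8, -46.3, 127.3]
tool_rot: [-1.571, -0.01, 0.037]
force: [0.1, -3.8, 1.6]
width: 0.1
t 5.45 pos [584.8 -46.3 127.3] rot [-1.571 -0.01   0.037] F [ 0.06 -3.83  1.55] w 0.1
shift xyz [-2.8  4.3  1.4]
turn [-0.     0.002  0.01 ]
```

View pics/t5.png

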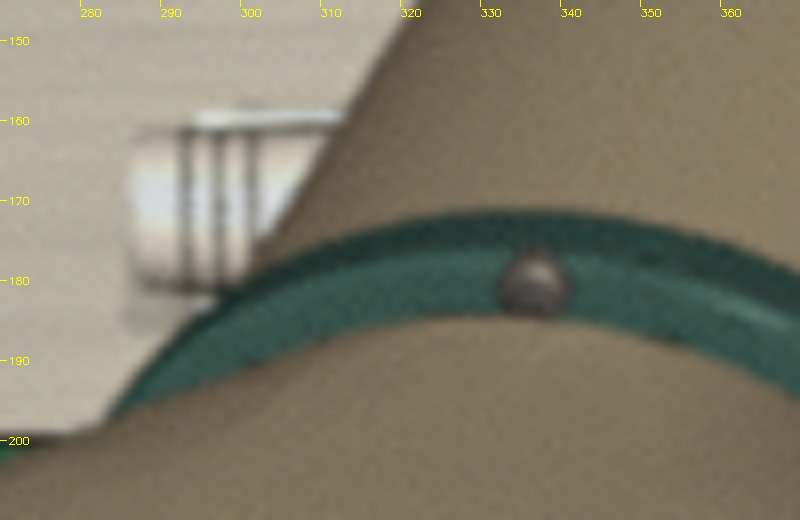

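View pics/w5.png

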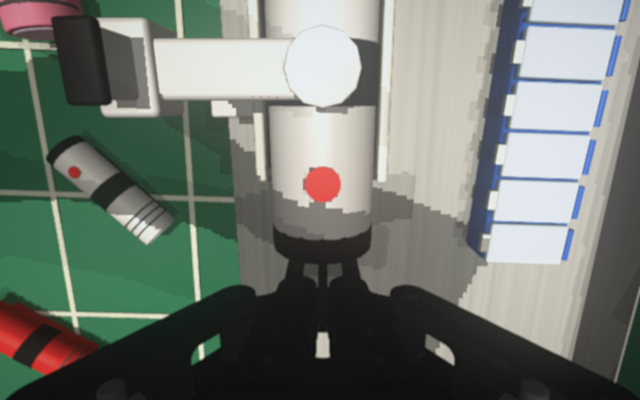

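```bash
python3 -m jog '[{"x":0,"y":0,"z":1,"ax":0,"ay":0,"az":0,"grip":0},{"x":0,"y":0,"z":2,"ax":0,"ay":0,"az":0,"grip":0},{"x":0,"y":0,"z":3,"ax":0,"ay":0,"az":0,"grip":0},{"x":0,"y":0,"z":3.5,"ax":0,"ay":0,"az":0,"grip":0},{"x":0,"y":0,"z":3.5,"ax":0,"ay":0,"az":0,"grip":0}]'
python3 -m jog '[{"x":0,"y":0,"z":-2,"ax":0,"ay":0,"az":0,"grip":0},{"x":0,"y":0,"z":-4,"ax":0,"ay":0,"az":0,"grip":0},{"x":0,"y":0,"z":-6,"ax":0,"ay":0,"az":0,"grip":0},{"x":0,"y":0,"z":-8,"ax":0,"ay":0,"az":0,"grip":0},{"x":0,"y":0,"z":-12,"ax":0,"ay":0,"az":0,"grip":0}]'
python3 -m jog '[{"x":0,"y":-10,"z":-30,"ax":0,"ay":0,"az":0,"grip":0},{"x":0,"y":-20,"z":-60,"ax":0,"ay":0,"az":0,"grip":0},{"x":0,"y":-20,"z":-60,"ax":0,"ay":0,"az":0,"grip":0},{"x":0,"y":-20,"z":-60,"ax":0,"ay":0,"az":0,"grip":0}]'
python3 - <<'E'
from h import *
to([582,-45,123],0.035)
t=cam("top");crop(t,270,145,100,65,8,"t6.png")
w=cam("wrist");cv2.imwrite("pics/w6.png",w["color"][:,:,::-1])
E
```

```text
clock: 6.05
eef_pos: [584.7, -43.0, 127.4]
tool_rot: [-1.571, -0.01, 0.037]
force: [0.2, -5.5, 2.3]
width: 0.0
clock: 6.55
eef_pos: [584.6, -53.3, 126.8]
tool_rot: [-1.569, -0.008, 0.038]
force: [-0.4, 0.3, 0.5]
width: 0.1
clock: 6.95
eef_pos: [586.8, -115.1, 147.2]
tool_rot: [-1.57, -0.01, 0.035]
force: [0.7, 0.0, -0.0]
width: -0.2
t 6.95 pos [ 586.8 -115.1  147.2] rot [-1.57  -0.01   0.035] F [ 0.74  0.03 -0.01] w -0.2
shift xyz [-2.5 24.3 70.2]
turn [-0.001  0.     0.01 ]
```

View pics/t6.png

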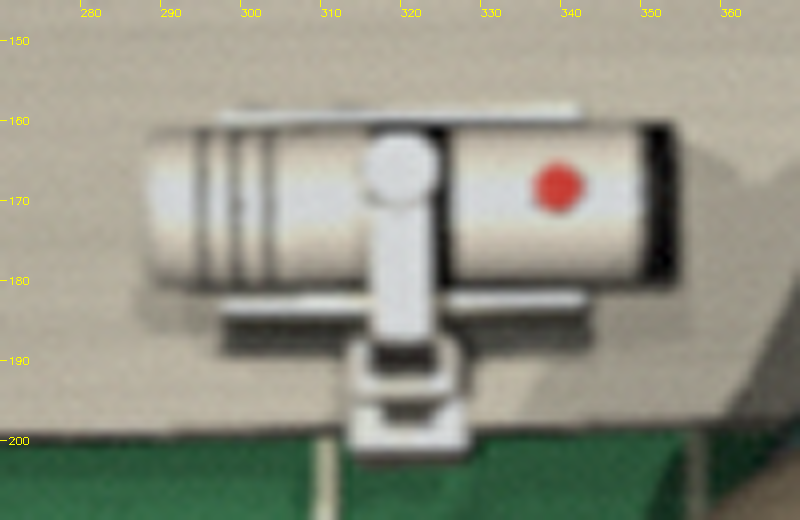

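View pics/w6.png

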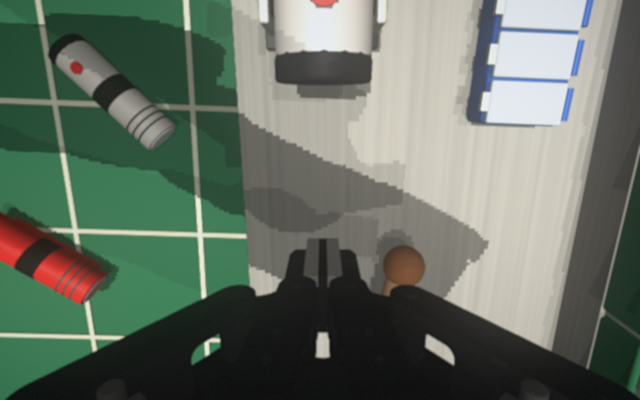

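```bash
python3 - <<'E'
from h import *
t=cam("top");cv2.imwrite("pics/top6.png",t["color"][:,:,::-1])
a=cv2.imread("pics/top0.png").astype(float);b=t["color"][:,:,::-1].astype(float)
def dot(im):
    s=im[150:190,335:362];m=np.clip(s[:,:,2]-(s[:,:,0]+s[:,:,1])/2-40,0,None);m[m<20]=0
    y,x=np.mgrid[150:190,335:362];return (m*x).sum()/m.sum(),(m*y).sum()/m.sum()
def edges(im,r0,r1,c0,c1):
    p=im[r0:r1,c0:c1].mean(2).mean(0);g=np.gradient(p);o=[]
    for k in range(2,len(g)-2):
        if abs(g[k])>8 and abs(g[k])>=abs(g[k-1]) and abs(g[k])>abs(g[k+1]):
            d=(g[k-1]-g[k+1])/(2*(g[k-1]-2*g[k]+g[k+1]));o.append((round(float(c0+k+d),2),round(float(g[k]))))
    return o
for im in(a,b):
    print(dot(im)); print("light",edges(im,167,176,283,370)); print("cheekF",edges(im,181,184,290,350)); print("cheekB",edges(im,158,160,290,350))
da=atz(t,dot(a),148);db=atz(t,dot(b),148);print(da,db)
E
```

```text
(np.float64(347.7813479623824), np.float64(167.81034482758622))
light [(294.05, -8), (296.95, 25), (301.94, -27), (304.2, 26), (306.28, -23), (308.34, 24), (310.48, -19), (312.53, 17), (323.94, -52), (334.4, 67), (345.44, -16), (350.27, 21), (358.56, -63), (362.84, 54)]
cheekF [(294.04, -10), (306.77, 9), (315.99, 20), (323.29, -47), (326.08, 30), (342.03, -24)]
cheekB [(341.7, -17)]
(np.float64(339.3029576338929), np.float64(167.89821476152412))
light [(288.42, 13), (293.61, -25), (295.81, 26), (297.88, -28), (299.95, 28), (302.01, -26), (304.22, 27), (323.38, -61), (326.15, 67), (336.6, -17), (342.07, 18), (350.03, -59), (354.48, 46)]
cheekF [(292.66, -8), (297.17, 12), (306.94, 10), (316.03, 20), (323.31, -46), (326.07, 30), (342.03, -25), (344.55, 13)]
cheekB [(296.76, 8), (341.74, -18)]
[582.79463698 -25.97486617 148.        ] [582.31139979  -9.68922172 148.        ]
```

```bash
python3 - <<'E'
from h import *
t=cam("top")
Y=lambda u,v,z:round(atz(t,(u,v),z)[1],2)
print("cheekF z127",Y(297.17,182.5,127),Y(342.03,182.5,127),"B",Y(296.76,159,127),Y(341.74,159,127))
for z in(142,147): print("light z",z,"ends",Y(288.42,171,z),Y(354.48,171,z),"band R",Y(326.15,171,z),"before: ends",Y(296.95,171,z),Y(362.84,171,z),"bandR",Y(334.4,171,z), "cap",Y(350.03,171,z),Y(358.56,171,z))
print("plate",Y(320.0,165.2,177),"arm edges z174",Y(316.0,182,171),Y(323.3,182,171))
E
```

```text
cheekF z127 72.0 -16.2 B 74.12 -15.0
light z 142 ends 88.55 -39.34 band R 15.45 before: ends 72.0 -55.53 bandR -0.5 cap -30.73 -47.24
light z 147 ends 88.09 -38.98 band R 15.47 before: ends 71.64 -55.05 bandR -0.39 cap -30.42 -46.82
plate 27.11 arm edges z174 33.97 20.42
```

```bash
python3 -m jog '[{"x":-1,"y":-40,"z":0,"ax":0,"ay":0,"az":0.01,"grip":0},{"x":-2,"y":-80,"z":20,"ax":0,"ay":0,"az":0.01,"grip":0},{"x":-2,"y":-90,"z":60,"ax":0,"ay":0,"az":0.01,"grip":0},{"x":-2,"y":-90,"z":60,"ax":0,"ay":0,"az":0.01,"grip":0},{"x":-2,"y":-90,"z":60,"ax":0,"ay":0,"az":0.01,"grip":0}]'
python3 - <<'E'
from h import *
to([582,-45,123],0.035)
w=cam("wrist");cv2.imwrite("pics/w7.png",w["color"][:,:,::-1])
T=w["T"];print(-T[:3,:3].T@T[:3,3],T[2,:3])
np.savez("w7.npz",T=T,K=w["K"],d=w["d"])
crop(w,240,0,180,200,4,"w7c.png") 
E
```

```text
clock: 7.65
eef_pos: [581.9, -52.5, 237.2]
tool_rot: [-1.57, 0.0, 0.041]
force: [-0.4, 0.6, -0.4]
width: -0.2
t 7.65 pos [581.9 -52.5 237.2] rot [-1.57   0.     0.041] F [-0.39  0.59 -0.42] w -0.2
shift xyz [  0.4 114.2   7.4]
turn [-0.001  0.006 -0.   ]
[579.54870512  14.63107683 368.30408593] [ 0.01048845 -0.26591317 -0.96393992]
```

View pics/w7.png

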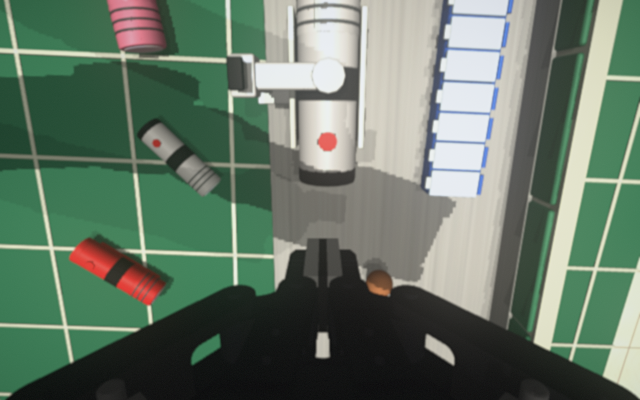

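```bash
python3 -m jog '[{"x":0,"y":-20,"z":-5,"ax":0,"ay":0,"az":0,"grip":0},{"x":0,"y":-30,"z":-12,"ax":0,"ay":0,"az":0,"grip":0},{"x":0,"y":-30,"z":-12,"ax":0,"ay":0,"az":0,"grip":0},{"x":0,"y":-30,"z":-12,"ax":0,"ay":0,"az":0,"grip":0},{"x":0,"y":-30,"z":-12,"ax":0,"ay":0,"az":0,"grip":0}]'
python3 - <<'E'
from h import *
to([582,-45,123],0.035)
w=cam("wrist");cv2.imwrite("pics/w8.png",w["color"][:,:,::-1])
T=w["T"];print(-T[:3,:3].T@T[:3,3],T[2,:3])
crop(w,270,0,110,110,7,"w8a.png"); crop(w,270,90,110,110,7,"w8b.png") 
E
```

```text
clock: 8.2
eef_pos: [581.9, -67.0, 266.3]
tool_rot: [-1.57, 0.002, 0.037]
force: [-0.4, 0.2, -0.2]
width: 0.4
t 8.2 pos [581.9 -67.  266.3] rot [-1.57   0.002  0.037] F [-0.4   0.17 -0.17] w 0.4
shift xyz [  1.1 143.3  21.9]
turn [-0.     0.002 -0.002]
[5.80021160e+02 2.94937029e-01 3.97427473e+02] [ 0.00789896 -0.26645898 -0.96381389]
```

View pics/w8a.png

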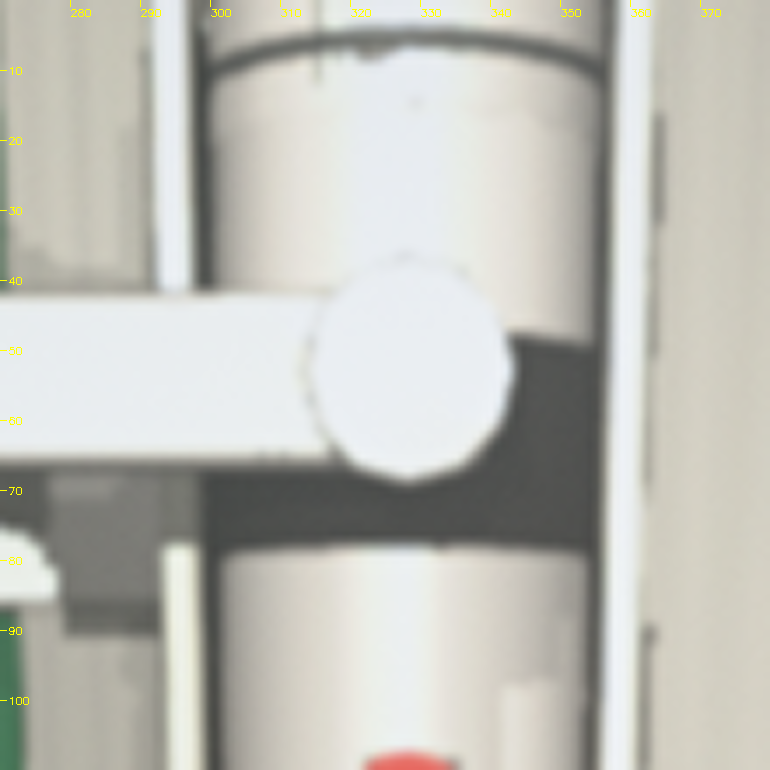

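View pics/w8b.png

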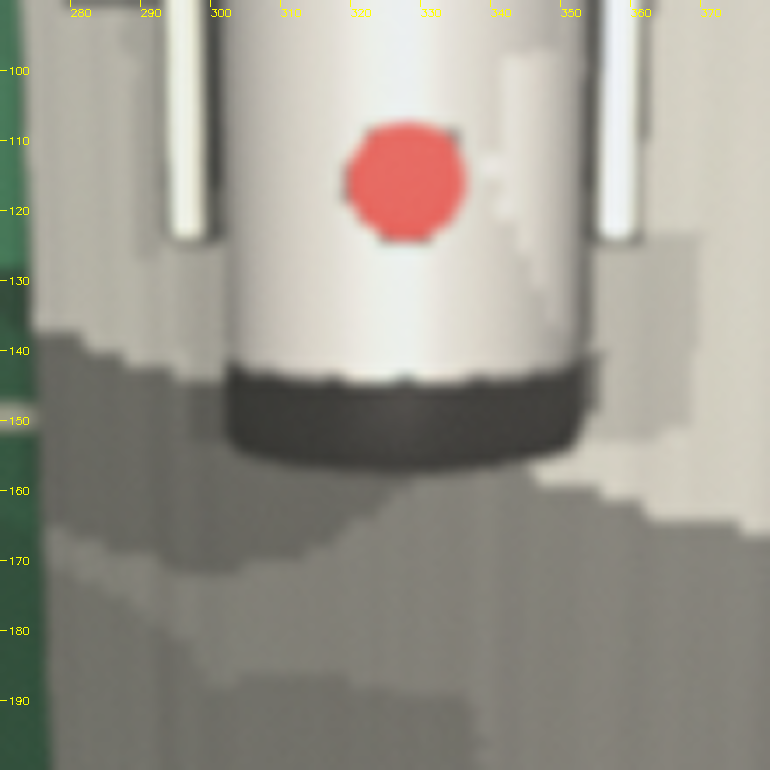

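```bash
python3 - <<'E'
from h import *
w=cam("wrist")
R=Ro.from_euler('z',0.036).inv()
def L(u,v,z):
    return np.round(R.apply(atz(w,(u,v),z)),2)
print("cradle L,R end +45 ->",L(297,124.2,127)[1]+45,L(358,124.2,127)[1]+45,"x",L(297,124.2,127)[0],L(358,124.2,127)[0])
print("band near top +10",L(328,77.8,147)[1]+10, "side near/far z127",L(352,79,129),L(352.5,49,129))
print("plate",[ (L(328,36.5,z)+L(328,68.5,z))/2 for z in(175,177,179)], L(328,36.5,177)-L(328,68.5,177))
print("dot",L(328,116,148))
E
```

```text
cradle L,R end +45 -> 7.219999999999999 7.289999999999999 x 559.79 606.38
band near top +10 4.63 side near/far z127 [600.85  -5.1  129.  ] [600.72  15.31 129.  ]
plate [array([582.56 ,   7.135, 175.   ]), array([582.54 ,   6.885, 177.   ]), array([582.51,   6.64, 179.  ])] [-0.1  17.59  0.  ]
dot [583.14 -30.77 148.  ]
```

```bash
python3 - <<'E'
from h import *
to([584.7,-72,127.3],0.037)
E
python3 -m jog '[{"x":2,"y":40,"z":-5,"ax":0,"ay":0,"az":0,"grip":0},{"x":2,"y":85,"z":-5,"ax":0,"ay":0,"az":0,"grip":0},{"x":2,"y":120,"z":-5,"ax":0,"ay":0,"az":0,"grip":0},{"x":2,"y":137,"z":-5,"ax":0,"ay":0,"az":0,"grip":0},{"x":2,"y":137,"z":-5,"ax":0,"ay":0,"az":0,"grip":0}]'
python3 -m jog '[{"x":0,"y":0,"z":5,"ax":0,"ay":0,"az":0,"grip":0},{"x":0,"y":0,"z":9,"ax":0,"ay":0,"az":0,"grip":0},{"x":0,"y":0,"z":12,"ax":0,"ay":0,"az":0,"grip":0},{"x":0,"y":0,"z":14,"ax":0,"ay":0,"az":0,"grip":0},{"x":0,"y":0,"z":14,"ax":0,"ay":0,"az":0,"grip":0}]'
python3 - <<'E'
from h import *
to([584.7,-40.8,127.3],0.037)
E
```

```text
t 8.3 pos [582.  -66.7 266.5] rot [-1.57e+00  1.00e-03  3.70e-02] F [ 0.16 -0.77 -0.43] w -0.0
shift xyz [  2.6 139.2  -5.4]
turn [-0.     0.    -0.001]
clock: 8.8
eef_pos: [582.3, -71.3, 127.2]
tool_rot: [-1.57, 0.006, 0.037]
force: [0.2, -0.2, -0.1]
width: 0.2
clock: 9.3
eef_pos: [584.5, -57.3, 130.9]
tool_rot: [-1.571, -0.001, 0.038]
force: [1.0, 0.1, 0.1]
width: -0.1
t 9.3 pos [584.5 -57.3 130.9] rot [-1.571e+00 -1.000e-03  3.800e-02] F [1.02 0.08 0.08] w -0.1
shift xyz [ 0.9  3.6 16.5]
turn [-0.     0.001  0.001]
```

```bash
python3 -m jog '[{"x":0,"y":0,"z":2.5,"ax":0,"ay":0,"az":0,"grip":0},{"x":0,"y":0,"z":5,"ax":0,"ay":0,"az":0,"grip":0},{"x":0,"y":0,"z":7.5,"ax":0,"ay":0,"az":0,"grip":0},{"x":0,"y":0,"z":10,"ax":0,"ay":0,"az":0,"grip":0},{"x":0,"y":0,"z":11,"ax":0,"ay":0,"az":0,"grip":0}]'
python3 -m jog '[{"x":0,"y":0,"z":1,"ax":0,"ay":0,"az":0,"grip":0},{"x":0,"y":0,"z":2,"ax":0,"ay":0,"az":0,"grip":0},{"x":0,"y":0,"z":3,"ax":0,"ay":0,"az":0,"grip":0},{"x":0,"y":0,"z":3,"ax":0,"ay":0,"az":0,"grip":0}]'
python3 - <<'E'
from h import *
to([584.7,-40.8,127.3],0.037)
E
```

```text
clock: 9.8
eef_pos: [583.7, -47.4, 130.3]
tool_rot: [-1.572, -0.0, 0.037]
force: [0.2, -1.7, -0.7]
width: -0.1
clock: 10.2
eef_pos: [583.6, -44.5, 130.3]
tool_rot: [-1.571, -0.0, 0.037]
force: [-0.8, -3.5, 0.5]
width: -0.2
t 10.2 pos [583.6 -44.5 130.3] rot [-1.571 -0.     0.037] F [-0.79 -3.53  0.46] w -0.2
shift xyz [1.2 3.  3.7]
turn [ 0.001 -0.     0.   ]
```

```bash
python3 -m jog '[{"x":0,"y":0,"z":1,"ax":0,"ay":0,"az":0,"grip":0},{"x":0,"y":0,"z":2,"ax":0,"ay":0,"az":0,"grip":0},{"x":0,"y":0,"z":3,"ax":0,"ay":0,"az":0,"grip":0},{"x":0,"y":0,"z":3.7,"ax":0,"ay":0,"az":0,"grip":0},{"x":0,"y":0,"z":3.7,"ax":0,"ay":0,"az":0,"grip":0}]'
python3 -m jog '[{"x":0,"y":0,"z":-2,"ax":0,"ay":0,"az":0,"grip":0},{"x":0,"y":0,"z":-4,"ax":0,"ay":0,"az":0,"grip":0},{"x":0,"y":0,"z":-6,"ax":0,"ay":0,"az":0,"grip":0},{"x":0,"y":0,"z":-8,"ax":0,"ay":0,"az":0,"grip":0},{"x":0,"y":0,"z":-12,"ax":0,"ay":0,"az":0,"grip":0}]'
python3 -m jog '[{"x":0,"y":-30,"z":-15,"ax":0,"ay":0,"az":0,"grip":0},{"x":0,"y":-75,"z":-15,"ax":0,"ay":0,"az":0,"grip":0},{"x":0,"y":-115,"z":-15,"ax":0,"ay":0,"az":0,"grip":0},{"x":0,"y":-136,"z":-15,"ax":0,"ay":0,"az":0,"grip":0},{"x":0,"y":-136,"z":-15,"ax":0,"ay":0,"az":0,"grip":0}]'
python3 -m jog '[{"x":0,"y":0,"z":0,"ax":0,"ay":0,"az":0,"grip":0},{"x":0,"y":0,"z":0,"ax":0,"ay":0,"az":0,"grip":0},{"x":0,"y":0,"z":0,"ax":0,"ay":0,"az":0,"grip":0}]'
python3 - <<'E'
from h import *
to([584.7,-40.8,127.3],0.037)
w=cam("wrist")
crop(w,270,0,110,110,7,"w9a.png"); crop(w,270,90,110,110,7,"w9b.png") 
t=cam("top");crop(t,270,145,100,65,8,"t9.png");cv2.imwrite("pics/top9.png",t["color"][:,:,::-1])
E
```

```text
clock: 10.7
eef_pos: [583.5, -40.1, 130.3]
tool_rot: [-1.571, -0.0, 0.037]
force: [-0.7, -3.9, 0.1]
width: 0.2
clock: 11.2
eef_pos: [583.7, -51.5, 130.1]
tool_rot: [-1.57, 0.001, 0.038]
force: [0.4, 0.1, 0.1]
width: -0.1
clock: 11.7
eef_pos: [586.4, -67.9, 269.8]
tool_rot: [-1.571, -0.007, 0.037]
force: [0.8, 0.4, -0.5]
width: -0.3
clock: 12.0
eef_pos: [583.6, -67.0, 264.8]
tool_rot: [-1.57, 0.003, 0.037]
force: [-0.1, 0.1, 0.7]
width: -0.1
t 12.0 pos [583.6 -67.  264.8] rot [-1.57   0.003  0.037] F [-0.12  0.15  0.74] w -0.1
shift xyz [  2.4 137.5  26.1]
turn [-0.     0.    -0.003]
```

View pics/w9a.png

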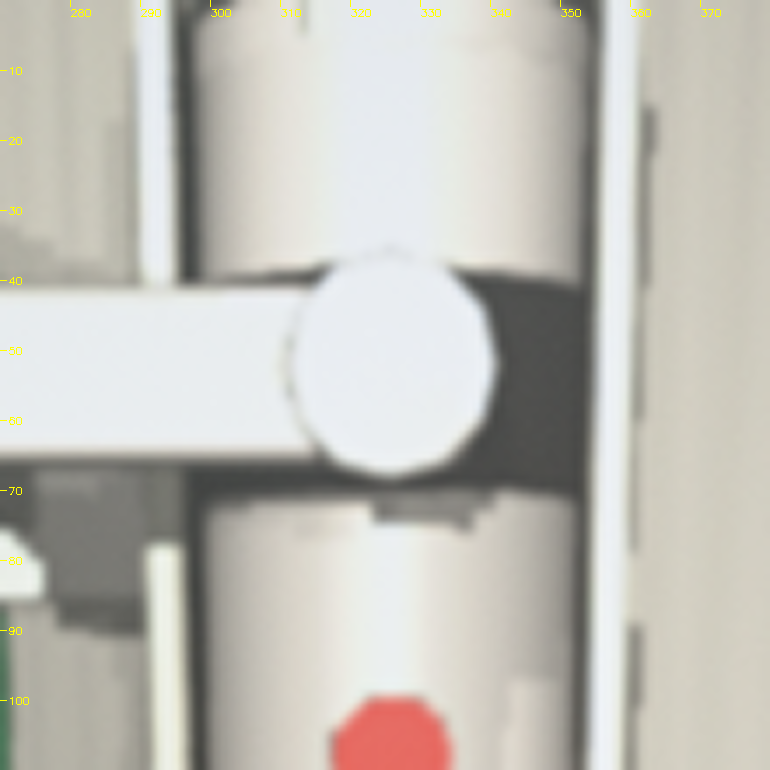

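View pics/w9b.png

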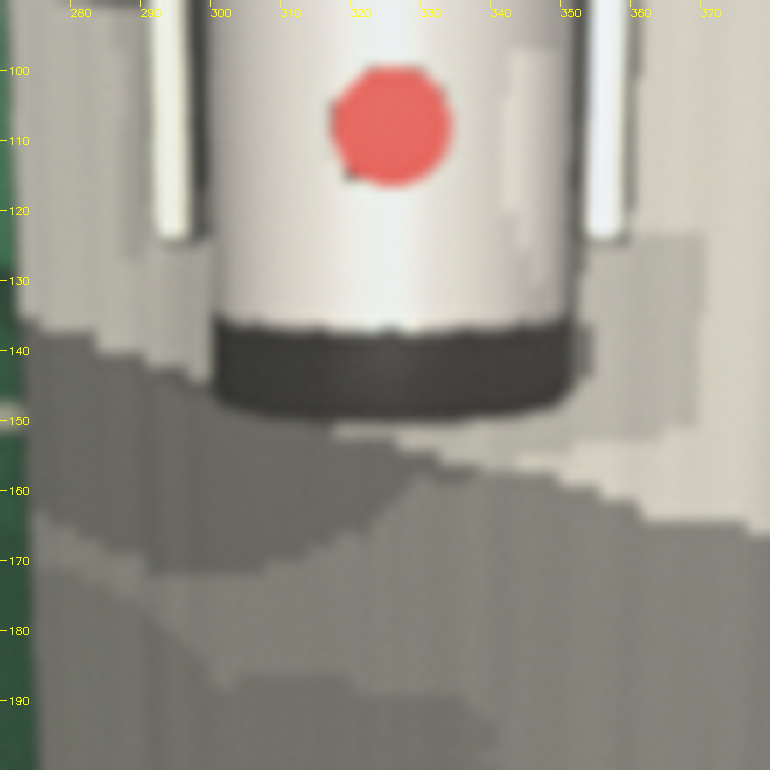

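```bash
python3 - <<'E'
from h import *
w=cam("wrist")
R=Ro.from_euler('z',0.036).inv()
def L(u,v,z): return np.round(R.apply(atz(w,(u,v),z)),2)
print("cradle",L(294.5,124.1,127)[1]+45,L(355,124.1,127)[1]+45)
print("band near top +10",L(311,70.3,145)[1]+10, "side near/far z129",L(350,70.5,129)[1],L(350.5,40.8,129)[1])
print("plate",(L(325.5,35.8,177)+L(325.5,67.8,177))/2)
print("dot",L(325.8,107.7,148))
t=cam("top")
b=cv2.imread("pics/top9.png").astype(float)
s=b[150:190,325:362];m=np.clip(s[:,:,2]-(s[:,:,0]+s[:,:,1])/2-40,0,None);m[m<20]=0
y,x=np.mgrid[150:190,325:362];print((m*x).sum()/m.sum())
E
```

```text
cradle 6.869999999999997 6.939999999999998
band near top +10 9.02 side near/far z129 0.18 20.05
plate [583.      6.635 177.   ]
dot [583.51 -25.61 148.  ]
334.98801597869505
```

View pics/t9.png

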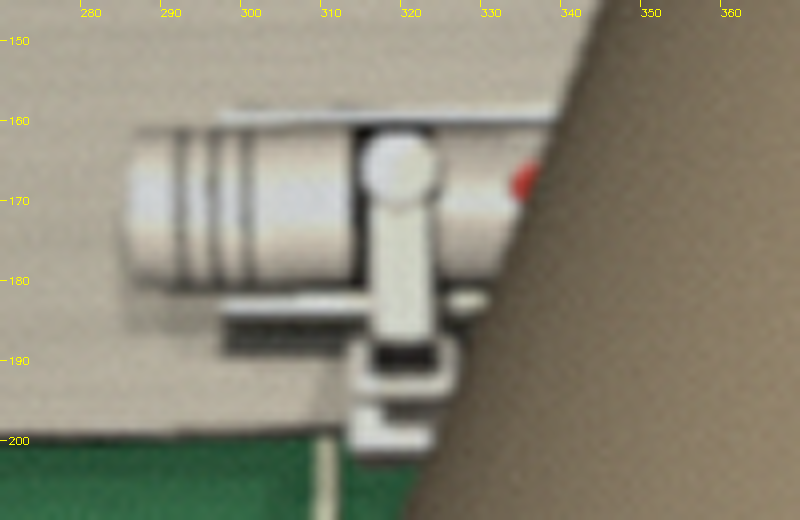

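```bash
python3 -m jog '[{"x":0,"y":0,"z":35,"ax":0,"ay":0,"az":0,"grip":0},{"x":1,"y":0,"z":80,"ax":0,"ay":0,"az":0,"grip":0},{"x":2,"y":0,"z":125,"ax":0,"ay":0,"az":0,"grip":0},{"x":3,"y":0,"z":170,"ax":0,"ay":0,"az":0,"grip":0},{"x":3,"y":0,"z":193,"ax":0,"ay":0,"az":0,"grip":0}]'
python3 -m jog '[{"x":0,"y":0,"z":0,"ax":0,"ay":0,"az":0,"grip":0},{"x":0,"y":40,"z":0,"ax":0,"ay":0,"az":0,"grip":0},{"x":0,"y":80,"z":0,"ax":0,"ay":0,"az":0,"grip":0},{"x":0,"y":110,"z":0,"ax":0,"ay":0,"az":0,"grip":0},{"x":0,"y":110,"z":0,"ax":0,"ay":0,"az":0,"grip":0}]'
python3 - <<'E'
from h import *
to([580,120,128],0.037)
t=cam("top");crop(t,270,145,100,65,8,"t10.png");cv2.imwrite("pics/top10.png",t["color"][:,:,::-1])
w=cam("wrist");cv2.imwrite("pics/w10.png",w["color"][:,:,::-1])
E
```

```text
clock: 12.7
eef_pos: [579.6, 131.3, 265.7]
tool_rot: [-1.568, 0.001, 0.043]
force: [0.5, 0.8, 0.8]
width: -0.1
clock: 13.2
eef_pos: [577.3, 123.9, 152.4]
tool_rot: [-1.573, 0.008, 0.035]
force: [-0.3, -0.4, 0.5]
width: 0.0
t 13.2 pos [577.3 123.9 152.4] rot [-1.573  0.008  0.035] F [-0.32 -0.36  0.49] w 0.0
shift xyz [ 2.8 24.4 -3.9]
turn [ 0.002 -0.002 -0.008]
```

View pics/t10.png

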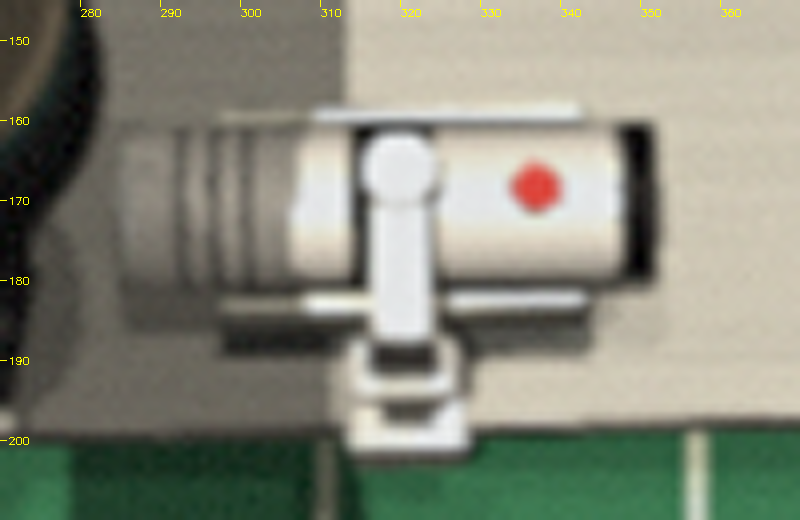

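View pics/w10.png

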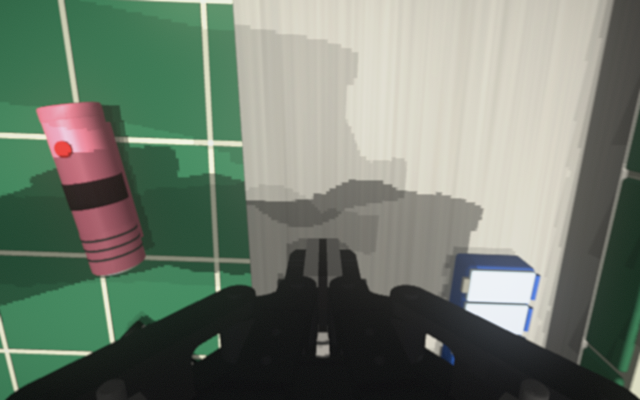

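```bash
cat >> h.py <<'E'
def dotcol(i=None):
    i=i or cam("top");b=i["color"][:,:,::-1].astype(float)
    s=b[150:190,325:362];m=np.clip(s[:,:,2]-(s[:,:,0]+s[:,:,1])/2-40,0,None);m[m<20]=0
    y,x=np.mgrid[150:190,325:362];return (m*x).sum()/m.sum()
def edges(im,r0,r1,c0,c1,th=8):
    p=im[r0:r1,c0:c1].astype(float).mean(2).mean(0);g=np.gradient(p);o=[]
    for k in range(2,len(g)-2):
        if abs(g[k])>th and abs(g[k])>=abs(g[k-1]) and abs(g[k])>abs(g[k+1]):
            d=(g[k-1]-g[k+1])/(2*(g[k-1]-2*g[k]+g[k+1]));o.append((round(float(c0+k+d),2),round(float(g[k]))))
    return o
E
python3 - <<'E'
from h import *
t=cam("top");print(dotcol(t),atz(t,(dotcol(t),168),148)[1])
e=t["color"];print("light",edges(e,170,176,283,358),"F",edges(e,181,184,310,350),"B",edges(e,158,160,310,350))
E
```

```text
336.59464366772585 -4.489691077145636
light [(284.97, 15), (290.84, -16), (293.16, 19), (295.19, -14), (297.2, 19), (299.3, -16), (301.44, 16), (306.81, 37), (313.23, -69), (315.9, 75), (322.54, -24), (324.82, 23), (334.77, -12), (338.19, 10), (347.48, -70), (351.86, 60)] F [(315.76, 21), (323.33, -51), (326.1, 33), (342.05, -26), (344.88, 14), (346.72, 12)] B [(341.74, -19)]
```

```bash
python3 -m jog '[{"x":2,"y":15,"z":0,"ax":0,"ay":0,"az":0,"grip":0},{"x":2,"y":24,"z":-3,"ax":0,"ay":0,"az":-0.008,"grip":0},{"x":2,"y":24,"z":-6,"ax":0,"ay":0,"az":-0.008,"grip":0},{"x":2,"y":24,"z":-8,"ax":0,"ay":0,"az":-0.008,"grip":0},{"x":2,"y":24,"z":-8,"ax":0,"ay":0,"az":-0.008,"grip":0}]'
python3 - <<'E'
from h import *
to([580,104,128],0.037)
E
```

```text
clock: 13.85
eef_pos: [583.3, 117.2, 133.0]
tool_rot: [-1.571, -0.009, 0.036]
force: [0.6, 0.9, -0.2]
width: 0.1
t 13.85 pos [583.3 117.2 133. ] rot [-1.571 -0.009  0.036] F [ 0.55  0.91 -0.2 ] w 0.1
shift xyz [ -3.9   5.  -13.1]
turn [ 0.    -0.001  0.009]
```

```bash
python3 -m jog '[{"x":-2,"y":2,"z":-4,"ax":0,"ay":0,"az":0,"grip":0},{"x":-3,"y":4,"z":-8,"ax":0,"ay":0,"az":0,"grip":0},{"x":-3,"y":4,"z":-11,"ax":0,"ay":0,"az":0,"grip":0},{"x":-3,"y":4,"z":-13,"ax":0,"ay":0,"az":0,"grip":0},{"x":-3,"y":4,"z":-13,"ax":0,"ay":0,"az":0,"grip":0}]'
python3 - <<'E'
from h import *
to([580,100,128],0.037)
t=cam("top");print(dotcol(t));e=t["color"];print("F",edges(e,181,184,325,352),"B",edges(e,158,160,330,352))
E
```

```text
clock: 14.35
eef_pos: [579.9, 104.7, 128.1]
tool_rot: [-1.57, -0.007, 0.037]
force: [-1.2, 0.9, 0.0]
width: -0.2
t 14.35 pos [579.9 104.7 128.1] rot [-1.57  -0.007  0.037] F [-1.21  0.93  0.01] w -0.2
shift xyz [-0.   0.1 -4.7]
turn [-0.    -0.     0.007]
337.61328396204584
F [(343.08, -21), (346.21, 10), (347.82, 12)] B [(342.67, -19)]
```

```bash
python3 -m jog '[{"x":0,"y":0,"z":-1,"ax":0,"ay":0,"az":0,"grip":0},{"x":0,"y":0,"z":-2,"ax":0,"ay":0,"az":0,"grip":0},{"x":0,"y":0,"z":-3,"ax":0,"ay":0,"az":0,"grip":0},{"x":0,"y":0,"z":-3,"ax":0,"ay":0,"az":0,"grip":0}]'
python3 - <<'E'
from h import *
to([580,100,128],0.037)
t=cam("top");print(dotcol(t));e=t["color"];print("F",edges(e,181,184,325,352),"B",edges(e,158,160,330,352))
E
```

```text
clock: 14.8
eef_pos: [580.4, 102.0, 128.2]
tool_rot: [-1.57, -0.008, 0.037]
force: [-0.5, 2.1, -0.5]
width: 0.4
t 14.8 pos [580.4 102.  128.2] rot [-1.57  -0.008  0.037] F [-0.5   2.14 -0.49] w 0.4
shift xyz [-0.4  0.2 -2. ]
turn [-0.     0.     0.008]
339.12194005948294
F [(344.23, -22), (347.19, 11), (348.92, 11)] B [(343.76, -18)]
```

```bash
python3 -m jog '[{"x":0,"y":0,"z":-1,"ax":0,"ay":0,"az":0,"grip":0},{"x":0,"y":0,"z":-2,"ax":0,"ay":0,"az":0,"grip":0},{"x":0,"y":0,"z":-2,"ax":0,"ay":0,"az":0,"grip":0}]'
python3 - <<'E'
from h import *
to([580,100,128],0.037)
t=cam("top");print(dotcol(t));e=t["color"];print("F",edges(e,181,184,325,352),"B",edges(e,158,160,330,352))
E
```

```text
clock: 15.15
eef_pos: [580.3, 99.4, 128.2]
tool_rot: [-1.571, -0.008, 0.037]
force: [-0.1, 3.2, -1.2]
width: 0.0
t 15.15 pos [580.3  99.4 128.2] rot [-1.571 -0.008  0.037] F [-0.13  3.17 -1.17] w 0.0
shift xyz [-0.3  0.2  0.6]
turn [ 0.    -0.     0.008]
340.47824007651843
F [(344.26, -22), (347.02, 14)] B [(344.08, -15)]
```

```bash
python3 -m jog '[{"x":0,"y":0,"z":2,"ax":0,"ay":0,"az":0,"grip":0},{"x":0,"y":0,"z":4,"ax":0,"ay":0,"az":0,"grip":0},{"x":0,"y":0,"z":6,"ax":0,"ay":0,"az":0,"grip":0},{"x":0,"y":0,"z":10,"ax":0,"ay":0,"az":0,"grip":0},{"x":0,"y":0,"z":15,"ax":0,"ay":0,"az":0,"grip":0}]'
python3 -m jog '[{"x":0,"y":-40,"z":5,"ax":0,"ay":0,"az":0,"grip":0},{"x":0,"y":-90,"z":5,"ax":0,"ay":0,"az":0,"grip":0},{"x":0,"y":-137,"z":5,"ax":0,"ay":0,"az":0,"grip":0},{"x":0,"y":-137,"z":-40,"ax":0,"ay":0,"az":0,"grip":0},{"x":0,"y":-137,"z":-85,"ax":0,"ay":0,"az":0,"grip":0}]'
python3 - <<'E'
from h import *
t=cam("top");print(dotcol(t));e=t["color"];print("F",edges(e,181,184,325,352),"B",edges(e,158,160,330,352))
to([582,-67,266],0.037)
E
```

```text
clock: 15.7
eef_pos: [579.9, 114.6, 128.3]
tool_rot: [-1.571, -0.008, 0.036]
force: [-0.4, 0.4, 0.2]
width: 0.2
clock: 16.2
eef_pos: [582.9, 30.9, 267.2]
tool_rot: [-1.57, -0.012, 0.042]
force: [1.0, -1.7, -0.4]
width: 0.1
nan
F [(348.92, 12)] B []
t 16.25 pos [582.1  18.3 267.1] rot [-1.578 -0.011  0.029] F [-0.99 -7.89  0.82] w 0.2
shift xyz [ -2.5   1.7 -85.3]
turn [ 0.008 -0.008  0.011]h.py:40: RuntimeWarning: invalid value encountered in scalar divide
  y,x=np.mgrid[150:190,325:362];return (m*x).sum()/m.sum()
```

```bash
python3 -m jog '[{"x":0,"y":0,"z":-45,"ax":0,"ay":0,"az":0,"grip":0},{"x":0,"y":0,"z":-85,"ax":0,"ay":0,"az":0,"grip":0},{"x":0,"y":0,"z":-85,"ax":0,"ay":0,"az":0,"grip":0},{"x":0,"y":0,"z":-85,"ax":0,"ay":0,"az":0,"grip":0},{"x":0,"y":0,"z":-85,"ax":0,"ay":0,"az":0,"grip":0}]'
python3 - <<'E'
from h import *
to([582,-67,266],0.037)
w=cam("wrist")
crop(w,270,0,110,110,7,"w11a.png"); crop(w,270,90,110,110,7,"w11b.png") 
E
```

```text
clock: 16.75
eef_pos: [585.0, -53.6, 265.0]
tool_rot: [-1.57, -0.008, 0.039]
force: [-0.1, 1.6, 1.0]
width: 0.1
t 16.75 pos [585.  -53.6 265. ] rot [-1.57  -0.008  0.039] F [-0.1   1.63  1.  ] w 0.1
shift xyz [ -3.5  -1.1 -13.3]
turn [-0.001  0.002  0.008]
```

View pics/w11a.png

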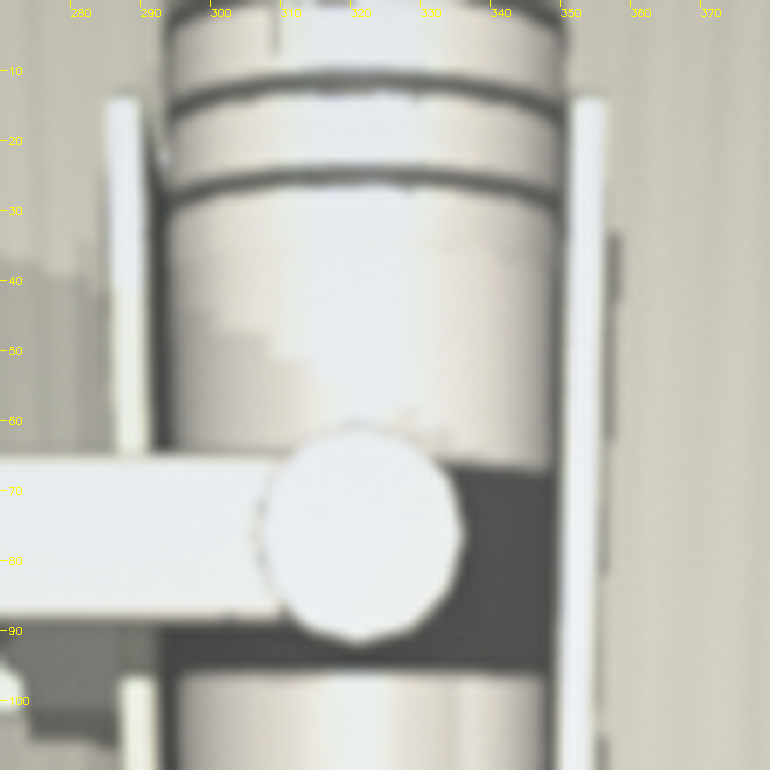

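View pics/w11b.png

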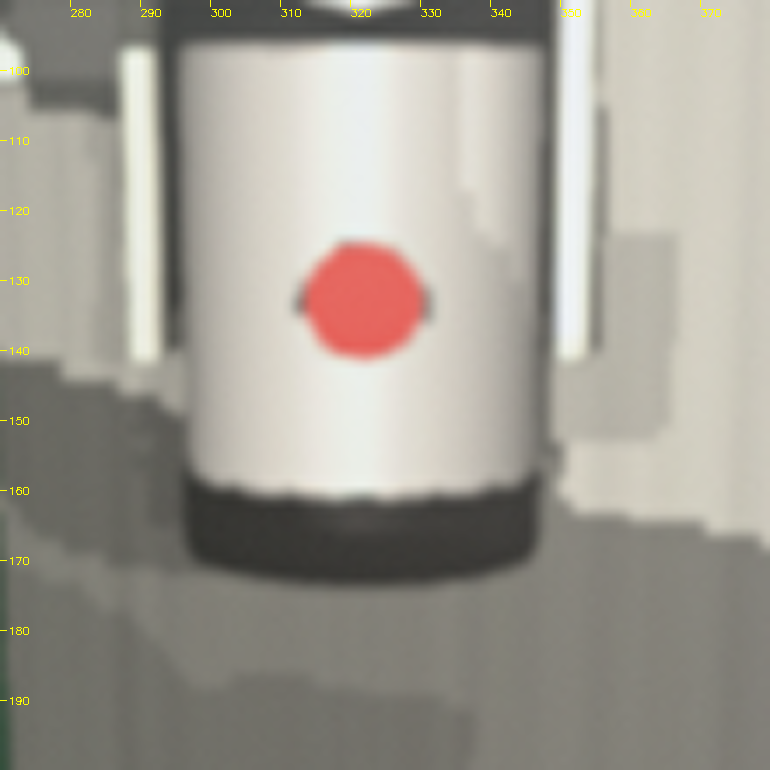

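```bash
python3 -m jog '[{"x":0,"y":0,"z":0,"ax":0,"ay":0,"az":0,"grip":0},{"x":0,"y":0,"z":0,"ax":0,"ay":0,"az":0,"grip":0},{"x":0,"y":0,"z":0,"ax":0,"ay":0,"az":0,"grip":0}]'
python3 - <<'E'
from h import *
w=cam("wrist");np.savez("w12.npz",T=w["T"])
cv2.imwrite("pics/w12.png",w["color"][:,:,::-1])
crop(w,270,0,110,110,7,"w12a.png"); crop(w,270,70,110,110,7,"w12b.png") 
print(-w["T"][:3,:3].T@w["T"][:3,3])
t=cam("top");print(dotcol(t));e=t["color"];print("F",edges(e,181,184,325,352),"B",edges(e,158,160,330,352))
E
```

```text
clock: 17.1
eef_pos: [585.0, -54.6, 265.2]
tool_rot: [-1.571, -0.008, 0.038]
force: [0.5, -0.4, 0.7]
width: -0.2
[581.75291372  12.68740217 396.26897909]
nan
F [] B []h.py:40: RuntimeWarning: invalid value encountered in scalar divide
  y,x=np.mgrid[150:190,325:362];return (m*x).sum()/m.sum()
```

View pics/w12a.png

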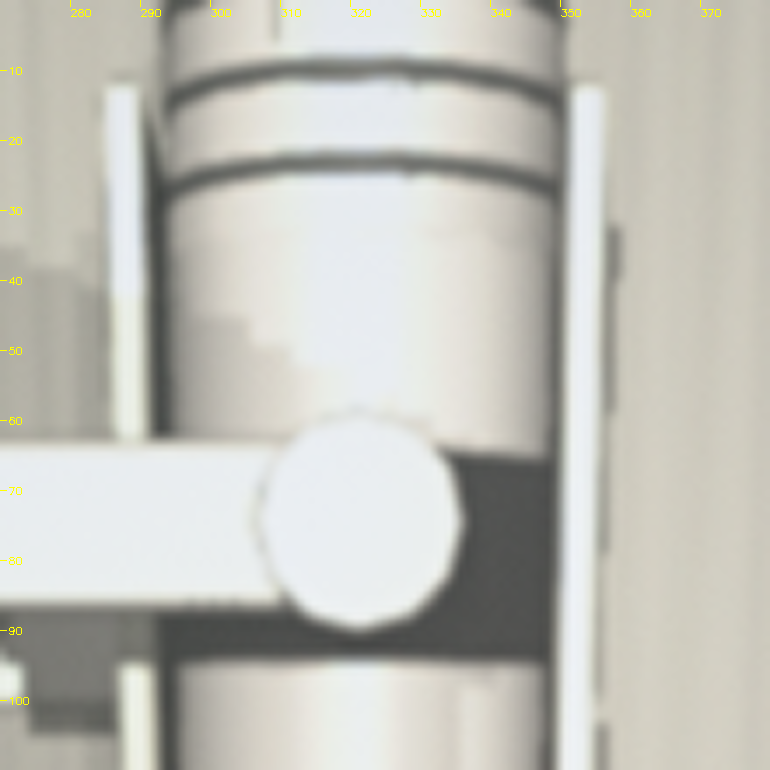

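View pics/w12b.png

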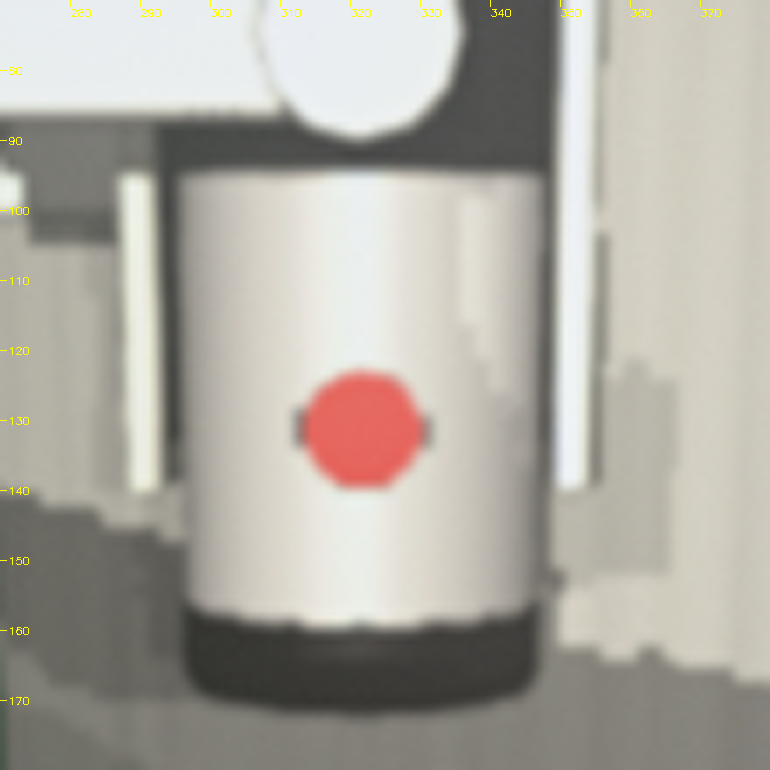

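```bash
python3 - <<'E'
from h import *
w=cam("wrist");w["T"]=np.load("w12.npz")["T"]
R=Ro.from_euler('z',0.037).inv()
def L(u,v,z): return R.apply(atz(w,(u,v),z))
a=[L(287.5,12.3,127),L(352.5,12.3,127),L(290.5,140,127),L(350.5,139.8,127)]
print(np.round(a,1)); c=np.mean([p[1] for p in a])
print("cradle c",c,"near+45",(a[2][1]+a[3][1])/2+45)
print("band near+10",L(321,94.4,147)[1]+10,"side mid",(L(346,94.6,129)[1]+L(347,65.3,129)[1])/2,L(346,94.6,129)[1]-L(347,65.3,129)[1])
print("plate",(L(321,58.8,177)[1]+L(321,90,177)[1])/2,L(321,58.8,177)[1]-L(321,90,177)[1],"x",L(321,74,177)[0])
print("arm",(L(298,63,174)[1]+L(298,86.5,174)[1])/2)
print("dot",L(321.5,131,148)[1])
P=Ro.from_euler('z',0.037).apply([L(321,74,177)[0],c,177]);print("world plate",P)
E
```

```text
[[559.3  50.7 127. ]
 [604.9  50.8 127. ]
 [559.4 -38.1 127. ]
 [605.6 -37.9 127. ]]
cradle c 6.367221339124521 near+45 6.967136806469071
band near+10 5.229172276789139 side mid 5.570084467724815 -20.323872961685673
plate 6.088175896595818 17.602296916473094 x 582.6434166293895
arm 6.110119485103102
dot -29.529641699321257
world plate [582.00910927  27.91575145 177.        ]
```

```bash
python3 - <<'E'
from h import *
to([582,28,210],0.037)
E
python3 -m jog '[{"x":0,"y":0,"z":35,"ax":0,"ay":0,"az":0.008,"grip":0},{"x":0,"y":0,"z":70,"ax":0,"ay":0,"az":0.008,"grip":0},{"x":0,"y":15,"z":82,"ax":0,"ay":0,"az":0.008,"grip":0},{"x":0,"y":40,"z":82,"ax":0,"ay":0,"az":0.008,"grip":0},{"x":0,"y":50,"z":82,"ax":0,"ay":0,"az":0.008,"grip":0}]'
python3 -m jog '[{"x":0,"y":0,"z":0,"ax":0,"ay":0,"az":0,"grip":0},{"x":0,"y":0,"z":0,"ax":0,"ay":0,"az":0,"grip":0},{"x":0,"y":0,"z":0,"ax":0,"ay":0,"az":0,"grip":0}]'
python3 - <<'E'
from h import *
to([582,28,200],0.037)
t=cam("top");crop(t,270,145,100,65,8,"t13.png")
s=cam("side");crop(s,305,130,100,100,6,"s13.png")
E
```

```text
t 17.25 pos [585.  -55.1 265.3] rot [-1.571 -0.008  0.037] F [ 0.4  -0.16  0.32] w 0.2
shift xyz [-0.3 55.3 83.1]
turn [0.    0.    0.008]
clock: 17.75
eef_pos: [581.1, 27.5, 213.4]
tool_rot: [-1.571, 0.003, 0.038]
force: [-1.0, -1.3, -0.4]
width: 0.2
clock: 18.05
eef_pos: [583.1, 26.0, 216.3]
tool_rot: [-1.571, -0.002, 0.036]
force: [0.2, 0.1, -0.3]
width: -0.2
t 18.05 pos [583.1  26.  216.3] rot [-1.571 -0.002  0.036] F [ 0.17  0.05 -0.26] w -0.2
shift xyz [-1.  16.3  2. ]
turn [ 0.    -0.001  0.002]
```

View pics/s13.png

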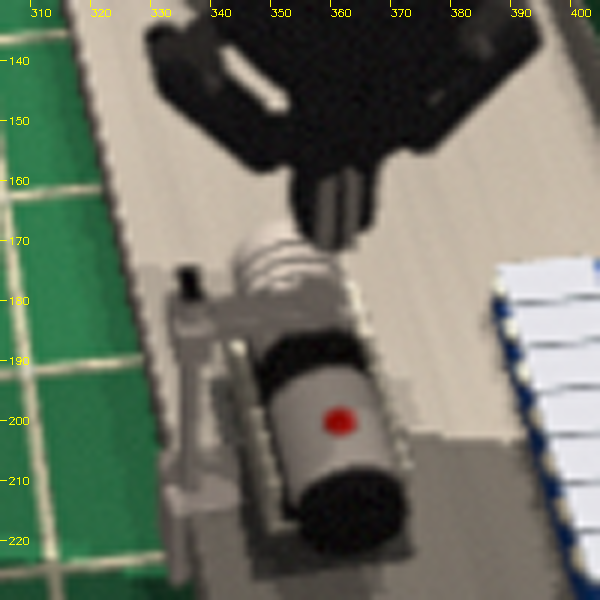

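View pics/t13.png

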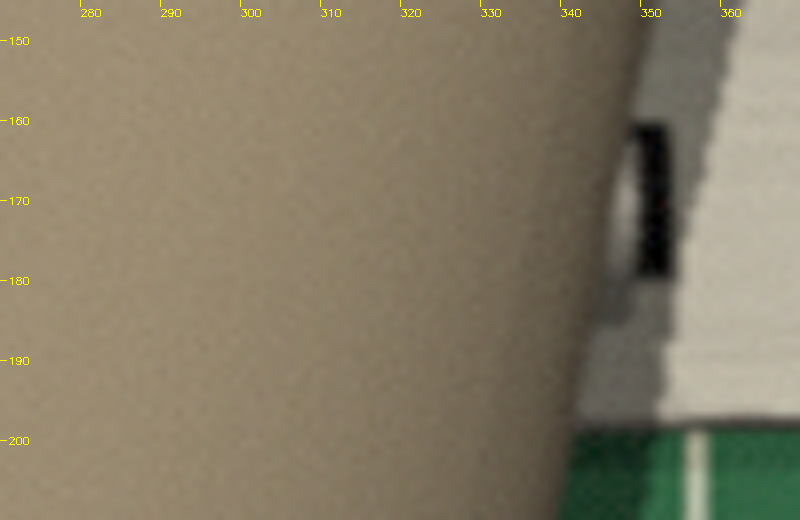

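```bash
python3 - <<'E'
from h import *
t=cam("top");print(edges(t["color"],167,176,340,362))
E
```

```text
[(346.12, 24), (349.42, -42), (353.87, 39)]
```

```bash
python3 -m jog '[{"x":-1,"y":8,"z":1,"ax":0,"ay":0,"az":0,"grip":0},{"x":-1,"y":16,"z":2,"ax":0,"ay":0,"az":0,"grip":0},{"x":-1,"y":20,"z":2,"ax":0,"ay":0,"az":0,"grip":0},{"x":-1,"y":22,"z":2,"ax":0,"ay":0,"az":0,"grip":0},{"x":-1,"y":22,"z":2,"ax":0,"ay":0,"az":0,"grip":0}]'
python3 - <<'E'
from h import *
to([582,28,188],0.037)
s=cam("side");crop(s,305,130,100,100,6,"s14.png")
E
```

```text
clock: 18.7
eef_pos: [581.0, 28.6, 192.7]
tool_rot: [-1.571, 0.001, 0.037]
force: [0.1, -1.8, 0.1]
width: -0.5
t 18.7 pos [581.   28.6 192.7] rot [-1.571e+00  1.000e-03  3.700e-02] F [ 0.06 -1.82  0.14] w -0.5
shift xyz [ 1.   4.7 -0.6]
turn [ 0.    -0.    -0.001]
```

View pics/s14.png

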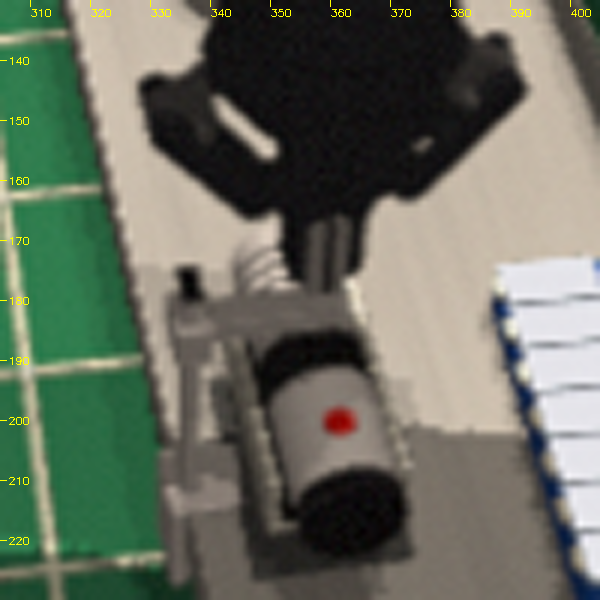

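```bash
python3 -m jog '[{"x":0,"y":-25,"z":0,"ax":0,"ay":0,"az":0,"grip":0},{"x":0,"y":-40,"z":-35,"ax":0,"ay":0,"az":0,"grip":0},{"x":0,"y":-40,"z":-70,"ax":0,"ay":0,"az":0,"grip":0},{"x":0,"y":-20,"z":-96,"ax":0,"ay":0,"az":0,"grip":0},{"x":0,"y":20,"z":-96,"ax":0,"ay":0,"az":0,"grip":0}]'
python3 -m jog '[{"x":0,"y":32,"z":0,"ax":0,"ay":0,"az":0,"grip":0},{"x":0,"y":42,"z":0,"ax":0,"ay":0,"az":0,"grip":0},{"x":0,"y":42,"z":5,"ax":0,"ay":0,"az":0,"grip":0},{"x":0,"y":42,"z":10,"ax":0,"ay":0,"az":0,"grip":0},{"x":0,"y":42,"z":12,"ax":0,"ay":0,"az":0,"grip":0}]'
python3 - <<'E'
from h import *
to([583,-48,129],0.037)
w=cam("wrist");np.savez("w15.npz",T=w["T"]);cv2.imwrite("pics/w15.png",w["color"][:,:,::-1])
E
```

```text
clock: 19.25
eef_pos: [587.6, -73.8, 176.4]
tool_rot: [-1.576, -0.009, 0.03]
force: [0.3, 0.4, -0.4]
width: -0.2
clock: 19.75
eef_pos: [585.7, -54.0, 132.9]
tool_rot: [-1.57, -0.003, 0.039]
force: [-0.1, -0.1, 0.6]
width: -0.3
t 19.75 pos [585.7 -54.  132.9] rot [-1.57  -0.003  0.039] F [-0.12 -0.06  0.6 ] w -0.3
shift xyz [-2.4  3.9  6.1]
turn [-0.     0.002  0.003]
```

View pics/w15.png

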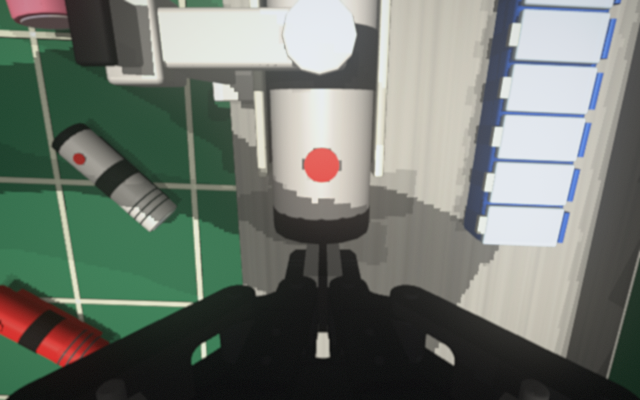

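```bash
cat >> h.py <<'E'
def rel(show=True):
    w=cam("wrist");b=w["color"].astype(float)
    s=b[60:235,290:355];m=np.clip(s[:,:,0]-(s[:,:,1]+s[:,:,2])/2-40,0,None);m[m<20]=0
    y,x=np.mgrid[60:235,290:355];u=(m*x).sum()/m.sum();v=(m*y).sum()/m.sum()
    R=Ro.from_euler('z',0.037).inv()
    p=b[:,376:383].mean(2); # find bottom of bright cheek
    col=p.max(1); g=np.gradient(col)
    k=130+int(np.argmin(g[130:220]));d=(g[k-1]-g[k+1])/(2*(g[k-1]-2*g[k]+g[k+1])) ;vc=k+d
    D=R.apply(atz(w,(u,v),148))[1];C=R.apply(atz(w,(379,vc),127))[1]
    st=read_state()
    print("dot",round(u,1),round(v,2),"cheek row",round(vc,2),"D",round(D,2),"C",round(C,2),"rel",round(D-C,2),"F",np.round(st["force"],1),"y",round(st["eef_pos"][1],1))
E
python3 - <<'E'
from h import *
rel();rel()
E
python3 -m jog '[{"x":-1,"y":0,"z":1,"ax":0,"ay":0,"az":0,"grip":0},{"x":-2,"y":2,"z":2,"ax":0,"ay":0,"az":0,"grip":0},{"x":-2,"y":3,"z":3,"ax":0,"ay":0,"az":0,"grip":0},{"x":-2,"y":3,"z":4,"ax":0,"ay":0,"az":0,"grip":0},{"x":-2,"y":3,"z":4,"ax":0,"ay":0,"az":0,"grip":0}]'
python3 - <<'E'
from h import *
rel();rel();to([583,-44,129],.037)
E
```

```text
dot 321.6 165.87 cheek row 185.93 D -29.44 C -41.49 rel 12.05 F [-0.8 -0.5  0.1] y -54.3
dot 322.1 164.7 cheek row 175.85 D -29.46 C -37.74 rel 8.28 F [0.1 0.3 0.5] y -54.8
clock: 20.4
eef_pos: [582.1, -51.1, 128.1]
tool_rot: [-1.571, 0.0, 0.037]
force: [-0.6, 0.1, 0.3]
width: -0.2
dot 331.1 176.99 cheek row 210.91 D -29.42 C -47.79 rel 18.38 F [-0.7  0.2 -0.3] y -51.3
dot 331.0 176.5 cheek row 210.64 D -29.39 C -47.83 rel 18.44 F [0.2 0.7 0.7] y -51.4
t 20.5 pos [582.2 -51.4 128.2] rot [-1.571  0.     0.037] F [0.17 0.72 0.66] w 0.4
shift xyz [ 1.1 -0.8  7.3]
turn [ 0.  0. -0.]
```

```bash
sed -i 's/p=b\[:,376:383\].mean(2);/c0=int(round(u))+54;p=b[:,c0:c0+7].mean(2);/; s/(379,vc)/(u+57,vc)/' h.py
python3 - <<'E'
from h import *
rel();rel()
E
python3 -m jog '[{"x":0,"y":0,"z":1,"ax":0,"ay":0,"az":0,"grip":0},{"x":0,"y":0,"z":2,"ax":0,"ay":0,"az":0,"grip":0},{"x":0,"y":0,"z":3,"ax":0,"ay":0,"az":0,"grip":0},{"x":0,"y":0,"z":4,"ax":0,"ay":0,"az":0,"grip":0},{"x":0,"y":0,"z":5,"ax":0,"ay":0,"az":0,"grip":0}]'
python3 - <<'E'
from h import *
rel();rel()
E
```

```text
dot 331.0 176.23 cheek row 185.77 D -29.4 C -37.71 rel 8.31 F [-0.1  0.1 -0.5] y -51.4
dot 330.9 176.1 cheek row 185.68 D -29.41 C -37.73 rel 8.32 F [ 0.2 -0.2  0.7] y -51.4
clock: 21.1
eef_pos: [582.0, -46.7, 128.3]
tool_rot: [-1.571, -0.0, 0.037]
force: [-0.5, -1.3, -0.7]
width: -0.4
dot 330.8 183.64 cheek row 192.02 D -27.27 C -35.64 rel 8.38 F [ 0.  -1.4 -0.1] y -46.6
dot 330.9 183.6 cheek row 192.16 D -27.05 C -35.49 rel 8.44 F [-0.6 -1.5 -0.4] y -46.6
```

```bash
python3 -m jog '[{"x":0,"y":0,"z":1,"ax":0,"ay":0,"az":0,"grip":0},{"x":0,"y":0,"z":2,"ax":0,"ay":0,"az":0,"grip":0},{"x":0,"y":0,"z":2,"ax":0,"ay":0,"az":0,"grip":0}]'
python3 - <<'E'
from h import *
rel();rel()
E
```

```text
clock: 21.5
eef_pos: [582.0, -44.8, 128.3]
tool_rot: [-1.571, -0.0, 0.037]
force: [0.4, -3.0, 0.0]
width: -0.1
dot 330.8 183.67 cheek row 192.09 D -25.27 C -33.66 rel 8.39 F [ 0.9 -2.4  0.5] y -44.8
dot 330.8 183.67 cheek row 192.07 D -25.3 C -33.68 rel 8.38 F [-0.5 -3.3 -0.3] y -44.8
```

```bash
python3 -m jog '[{"x":0,"y":0,"z":0.7,"ax":0,"ay":0,"az":0,"grip":0},{"x":0,"y":0,"z":1.2,"ax":0,"ay":0,"az":0,"grip":0},{"x":0,"y":0,"z":1.2,"ax":0,"ay":0,"az":0,"grip":0}]'
python3 - <<'E'
from h import *
rel();rel()
E
```

```text
clock: 21.9
eef_pos: [581.9, -43.2, 128.3]
tool_rot: [-1.571, -0.0, 0.037]
force: [-0.6, -3.2, -0.1]
width: 0.0
dot 330.8 183.51 cheek row 193.81 D -23.76 C -32.89 rel 9.14 F [ 0.  -4.2 -0. ] y -43.3
dot 330.8 183.51 cheek row 193.81 D -23.77 C -32.9 rel 9.14 F [ 0.4 -3.8  1.1] y -43.3
```

```bash
python3 -m jog '[{"x":0,"y":0,"z":-2,"ax":0,"ay":0,"az":0,"grip":0},{"x":0,"y":0,"z":-4,"ax":0,"ay":0,"az":0,"grip":0},{"x":0,"y":0,"z":-6,"ax":0,"ay":0,"az":0,"grip":0},{"x":0,"y":0,"z":-8,"ax":0,"ay":0,"az":0,"grip":0},{"x":0,"y":0,"z":-10,"ax":0,"ay":0,"az":0,"grip":0}]'
python3 -m jog '[{"x":0,"y":0,"z":0,"ax":0,"ay":0,"az":0,"grip":0},{"x":0,"y":0,"z":0,"ax":0,"ay":0,"az":0,"grip":0},{"x":0,"y":0,"z":0,"ax":0,"ay":0,"az":0,"grip":0}]'
python3 - <<'E'
from h import *
rel();rel()
E
```

```text
clock: 22.5
eef_pos: [582.2, -52.6, 128.2]
tool_rot: [-1.57, 0.0, 0.037]
force: [-1.0, -0.3, -0.5]
width: 0.2
clock: 22.8
eef_pos: [582.2, -52.9, 128.2]
tool_rot: [-1.571, 0.0, 0.037]
force: [0.3, -0.1, 0.1]
width: -0.3
dot 331.2 169.88 cheek row 189.93 D -28.84 C -40.93 rel 12.09 F [ 0.5  0.2 -0.3] y -52.9
dot 331.2 169.83 cheek row 189.91 D -28.84 C -40.94 rel 12.1 F [-0.3 -0.4  0.7] y -53.0
```

```bash
python3 -m jog '[{"x":0,"y":-40,"z":-2,"ax":0,"ay":0,"az":0,"grip":0},{"x":0,"y":-85,"z":-2,"ax":0,"ay":0,"az":0,"grip":0},{"x":0,"y":-120,"z":-2,"ax":0,"ay":0,"az":0,"grip":0},{"x":0,"y":-137,"z":-2,"ax":0,"ay":0,"az":0,"grip":0},{"x":0,"y":-137,"z":-2,"ax":0,"ay":0,"az":0,"grip":0}]'
python3 -m jog '[{"x":0,"y":0,"z":0,"ax":0,"ay":0,"az":0,"grip":0},{"x":0,"y":0,"z":0,"ax":0,"ay":0,"az":0,"grip":0},{"x":0,"y":0,"z":0,"ax":0,"ay":0,"az":0,"grip":0},{"x":0,"y":0,"z":0,"ax":0,"ay":0,"az":0,"grip":0}]'
python3 - <<'E'
from h import *
w=cam("wrist");np.savez("w16.npz",T=w["T"])
crop(w,270,0,110,150,5,"w16.png");cv2.imwrite("pics/w16r.png",w["color"][:,:,::-1])
to([582,28,210],.037)
E
```

```text
clock: 23.4
eef_pos: [584.0, -55.4, 268.1]
tool_rot: [-1.571, -0.006, 0.037]
force: [-0.8, -0.3, -0.0]
width: 0.2
clock: 23.8
eef_pos: [581.9, -55.1, 264.2]
tool_rot: [-1.571, 0.002, 0.037]
force: [0.6, 0.6, -0.0]
width: 0.5
t 23.85 pos [582.  -55.1 264.4] rot [-1.571  0.002  0.037] F [ 0.86  0.44 -0.13] w 0.0
shift xyz [ 3.2 54.4 83.1]
turn [-0.    -0.    -0.002]
```

View pics/w16.png

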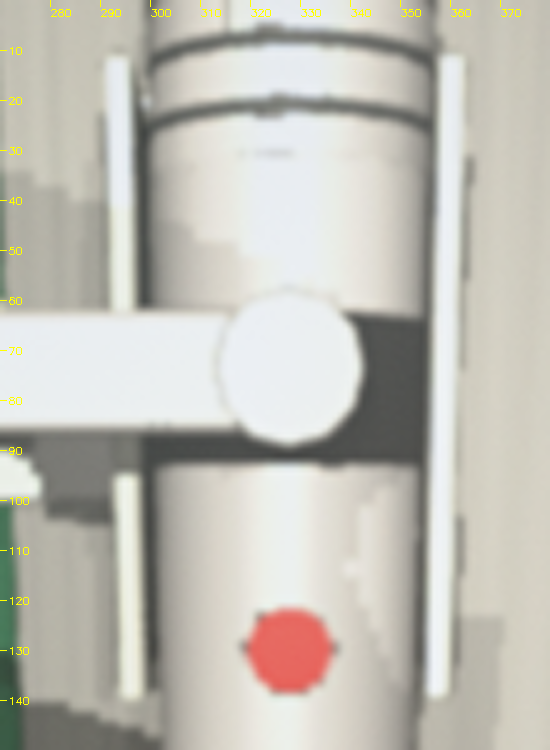

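```bash
python3 -m jog '[{"x":1,"y":0,"z":35,"ax":0,"ay":0,"az":0,"grip":0},{"x":2,"y":0,"z":70,"ax":0,"ay":0,"az":0,"grip":0},{"x":2,"y":20,"z":83,"ax":0,"ay":0,"az":0,"grip":0},{"x":2,"y":50,"z":83,"ax":0,"ay":0,"az":0,"grip":0},{"x":2,"y":66,"z":83,"ax":0,"ay":0,"az":0,"grip":0}]'
python3 -m jog '[{"x":0,"y":2,"z":0,"ax":0,"ay":0,"az":0,"grip":0},{"x":0,"y":3,"z":0,"ax":0,"ay":0,"az":0,"grip":0},{"x":0,"y":3,"z":0,"ax":0,"ay":0,"az":0,"grip":0},{"x":0,"y":3,"z":0,"ax":0,"ay":0,"az":0,"grip":0}]'
python3 - <<'E'
from h import *
to([582,28,188],.037)
E
```

```text
clock: 24.35
eef_pos: [580.0, 29.0, 197.0]
tool_rot: [-1.571, 0.003, 0.039]
force: [-0.5, -0.4, -0.0]
width: 0.3
clock: 24.75
eef_pos: [582.0, 27.6, 197.3]
tool_rot: [-1.571, -0.002, 0.037]
force: [-0.4, -0.0, -0.1]
width: -0.0
t 24.75 pos [582.   27.6 197.3] rot [-1.571 -0.002  0.037] F [-0.43 -0.03 -0.08] w -0.0
shift xyz [0.  9.3 0.4]
turn [-0.    -0.     0.002]
```

Centred over the plate; descend slowly.

```bash
for i in 1; do python3 -m jog '[{"x":0,"y":2,"z":0,"ax":0,"ay":0,"az":0,"grip":0},{"x":0,"y":4,"z":0,"ax":0,"ay":0,"az":0,"grip":0},{"x":0,"y":6,"z":0,"ax":0,"ay":0,"az":0,"grip":0},{"x":0,"y":7,"z":0,"ax":0,"ay":0,"az":0,"grip":0},{"x":0,"y":7,"z":0,"ax":0,"ay":0,"az":0,"grip":0}]'; done
python3 -m jog '[{"x":0,"y":1,"z":0,"ax":0,"ay":0,"az":0,"grip":0},{"x":0,"y":2,"z":0,"ax":0,"ay":0,"az":0,"grip":0},{"x":0,"y":2,"z":0,"ax":0,"ay":0,"az":0,"grip":0}]'
python3 -m jog '[{"x":0,"y":1,"z":0,"ax":0,"ay":0,"az":0,"grip":0},{"x":0,"y":2,"z":0,"ax":0,"ay":0,"az":0,"grip":0},{"x":0,"y":2,"z":0,"ax":0,"ay":0,"az":0,"grip":0}]'
python3 - <<'E'
from h import *
s=cam("side");crop(s,305,130,100,100,6,"s17.png")
E
```

```text
clock: 25.25
eef_pos: [581.1, 27.9, 189.0]
tool_rot: [-1.571, 0.0, 0.037]
force: [-0.8, -1.0, -0.1]
width: 0.2
clock: 25.55
eef_pos: [581.2, 27.9, 187.1]
tool_rot: [-1.571, 0.0, 0.037]
force: [0.5, -0.3, -0.7]
width: 0.2
clock: 25.85
eef_pos: [581.3, 27.9, 185.5]
tool_rot: [-1.571, -0.0, 0.037]
force: [-0.9, 0.6, 4.6]
width: 0.1
```

View pics/s17.png

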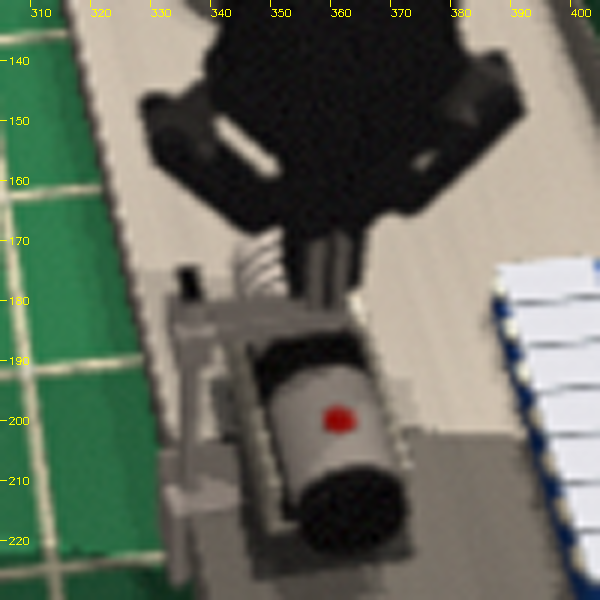

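```bash
python3 -m jog '[{"x":0,"y":1,"z":0,"ax":0,"ay":0,"az":0,"grip":0},{"x":0,"y":2,"z":0,"ax":0,"ay":0,"az":0,"grip":0},{"x":0,"y":3,"z":0,"ax":0,"ay":0,"az":0,"grip":0},{"x":0,"y":4,"z":0,"ax":0,"ay":0,"az":0,"grip":0},{"x":0,"y":4,"z":0,"ax":0,"ay":0,"az":0,"grip":0}]'
python3 -m jog '[{"x":0,"y":0.5,"z":0,"ax":0,"ay":0,"az":0,"grip":0},{"x":0,"y":1,"z":0,"ax":0,"ay":0,"az":0,"grip":0},{"x":0,"y":1,"z":0,"ax":0,"ay":0,"az":0,"grip":0}]'
```

```text
clock: 26.4
eef_pos: [581.3, 27.8, 181.0]
tool_rot: [-1.571, 0.0, 0.037]
force: [-0.7, 0.2, 3.1]
width: 0.3
clock: 26.7
eef_pos: [581.3, 27.9, 180.2]
tool_rot: [-1.571, 0.0, 0.037]
force: [-1.1, 0.5, 3.7]
width: -0.1
```

```bash
python3 -m jog '[{"x":0,"y":0.4,"z":0,"ax":0,"ay":0,"az":0,"grip":0},{"x":0,"y":0.8,"z":0,"ax":0,"ay":0,"az":0,"grip":0},{"x":0,"y":0.8,"z":0,"ax":0,"ay":0,"az":0,"grip":0}]'
python3 -m jog '[{"x":0,"y":0.4,"z":0,"ax":0,"ay":0,"az":0,"grip":0},{"x":0,"y":0.8,"z":0,"ax":0,"ay":0,"az":0,"grip":0}]'
```

```text
clock: 27.0
eef_pos: [581.3, 27.9, 179.4]
tool_rot: [-1.571, -0.0, 0.037]
force: [-1.2, 0.3, 3.7]
width: 0.3
clock: 27.2
eef_pos: [581.3, 27.9, 178.6]
tool_rot: [-1.571, -0.0, 0.037]
force: [-0.8, 0.5, 5.0]
width: -0.0
```

```bash
python3 -m jog '[{"x":0,"y":0.4,"z":0,"ax":0,"ay":0,"az":0,"grip":0},{"x":0,"y":0.4,"z":0,"ax":0,"ay":0,"az":0,"grip":0}]'
```

```text
clock: 27.4
eef_pos: [581.3, 27.9, 178.2]
tool_rot: [-1.571, -0.0, 0.037]
force: [-1.1, 0.1, 2.7]
width: 0.1
```

```bash
python3 -m jog '[{"x":0,"y":0.4,"z":0,"ax":0,"ay":0,"az":0,"grip":0},{"x":0,"y":0.4,"z":0,"ax":0,"ay":0,"az":0,"grip":0}]'
python3 -m jog '[{"x":0,"y":0.4,"z":0,"ax":0,"ay":0,"az":0,"grip":0},{"x":0,"y":0.4,"z":0,"ax":0,"ay":0,"az":0,"grip":0}]'
```

```text
clock: 27.6
eef_pos: [581.3, 27.9, 177.9]
tool_rot: [-1.571, -0.0, 0.037]
force: [-0.5, 0.6, 4.4]
width: -0.4
clock: 27.8
eef_pos: [581.3, 27.8, 177.7]
tool_rot: [-1.571, -0.0, 0.037]
force: [-1.9, 0.1, 6.0]
width: 0.4
```

```bash
python3 -m jog '[{"x":0,"y":0.4,"z":0,"ax":0,"ay":0,"az":0,"grip":0},{"x":0,"y":0.4,"z":0,"ax":0,"ay":0,"az":0,"grip":0}]'
```

```text
clock: 28.0
eef_pos: [581.3, 27.9, 177.5]
tool_rot: [-1.571, -0.0, 0.037]
force: [-2.7, 0.8, 7.4]
width: -0.3
```

```bash
python3 -m jog '[{"x":0,"y":0.4,"z":0,"ax":0,"ay":0,"az":0,"grip":0},{"x":0,"y":0.4,"z":0,"ax":0,"ay":0,"az":0,"grip":0}]'
```

```text
clock: 28.2
eef_pos: [581.4, 27.9, 177.4]
tool_rot: [-1.57, -0.0, 0.037]
force: [-2.8, 1.0, 9.8]
width: -0.3
```

```bash
python3 -m jog '[{"x":0,"y":0.4,"z":0,"ax":0,"ay":0,"az":0,"grip":0},{"x":0,"y":0.4,"z":0,"ax":0,"ay":0,"az":0,"grip":0}]'
python3 - <<'E'
from h import *
print([np.round(read_state()["force"],1) for _ in range(3)])
s=cam("side");print(np.round(read_state()["force"],1));s=cam("side");print(np.round(read_state()["force"],1));crop(s,305,130,100,100,6,"s18.png")
E
```

```text
clock: 28.4
eef_pos: [581.3, 27.9, 177.2]
tool_rot: [-1.57, -0.0, 0.037]
force: [-4.0, 0.4, 10.7]
width: -0.3
[array([-4. ,  0.4, 10.7]), array([-4. ,  0.4, 10.7]), array([-4. ,  0.4, 10.7])]
[-2.9 -0.9 11.6]
[-2.7  0.8 10.3]
```

```bash
python3 -m jog '[{"x":0,"y":0.4,"z":0,"ax":0,"ay":0,"az":0,"grip":0},{"x":0,"y":0.4,"z":0,"ax":0,"ay":0,"az":0,"grip":0}]'; python3 -m jog '[{"x":0,"y":0.3,"z":0,"ax":0,"ay":0,"az":0,"grip":0},{"x":0,"y":0.3,"z":0,"ax":0,"ay":0,"az":0,"grip":0}]'
```

```text
clock: 28.7
eef_pos: [581.3, 27.9, 177.0]
tool_rot: [-1.57, -0.001, 0.037]
force: [-3.8, -0.5, 11.8]
width: -0.1
clock: 28.9
eef_pos: [581.4, 27.9, 176.8]
tool_rot: [-1.57, -0.001, 0.037]
force: [-3.5, 1.0, 13.4]
width: 0.4
```

```bash
python3 -m jog '[{"x":0,"y":-2,"z":0,"ax":0,"ay":0,"az":0,"grip":0},{"x":0,"y":-4,"z":0,"ax":0,"ay":0,"az":0,"grip":0},{"x":0,"y":-10,"z":0,"ax":0,"ay":0,"az":0,"grip":0},{"x":0,"y":-40,"z":0,"ax":0,"ay":0,"az":0,"grip":0},{"x":0,"y":-88,"z":0,"ax":0,"ay":0,"az":0,"grip":0}]'
python3 -m jog '[{"x":0,"y":0,"z":-45,"ax":0,"ay":0,"az":0,"grip":0},{"x":0,"y":0,"z":-83,"ax":0,"ay":0,"az":0,"grip":0},{"x":0,"y":0,"z":-83,"ax":0,"ay":0,"az":0,"grip":0},{"x":0,"y":0,"z":-83,"ax":0,"ay":0,"az":0,"grip":0},{"x":0,"y":0,"z":-83,"ax":0,"ay":0,"az":0,"grip":0}]'
python3 - <<'E'
from h import *
w=cam("wrist");np.savez("w19.npz",T=w["T"])
crop(w,270,0,110,150,5,"w19.png")
s=cam("side");crop(s,305,130,100,100,6,"s19.png")
E
```

```text
clock: 29.4
eef_pos: [579.2, 28.1, 261.8]
tool_rot: [-1.571, 0.007, 0.037]
force: [1.3, 0.7, 0.3]
width: -0.0
clock: 29.9
eef_pos: [584.3, -53.7, 263.2]
tool_rot: [-1.57, 0.001, 0.038]
force: [-0.6, 1.2, -0.0]
width: -0.2
```

View pics/w19.png

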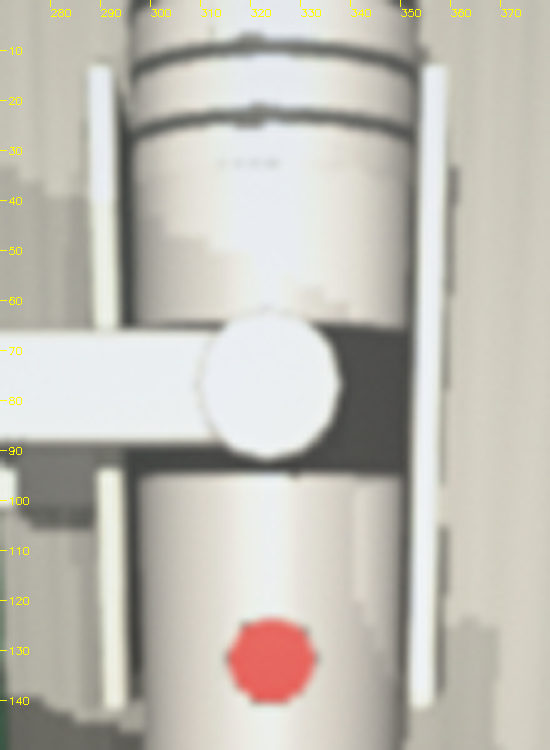

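View pics/s19.png

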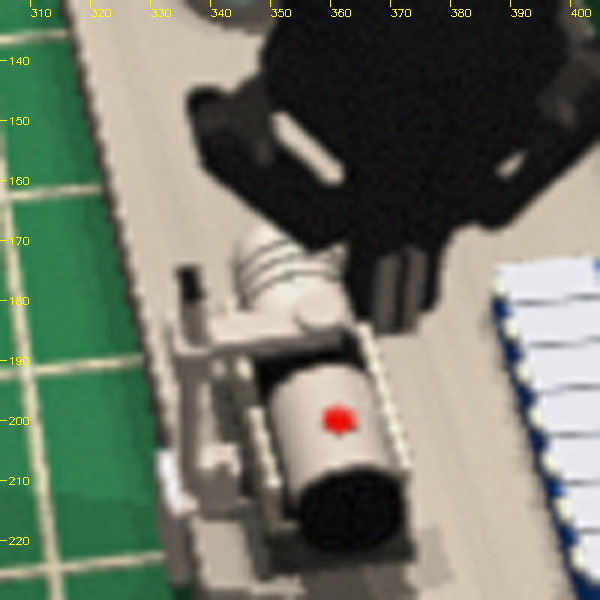

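```bash
python3 - <<'E'
from h import *
w=cam("wrist")
R=Ro.from_euler('z',0.037).inv()
for f,pts in(("w12.npz",[(287.5,12.3),(352.5,12.3),(290.5,140),(350.5,139.8),(346,94.6),(347,65.3),(321.5,131)]),("w16.npz",[(292,11.2),(359,11.2),(295,139.3),(355.5,139),(351,92.7),(352,63.2),(326.5,129.8)]),("w19.npz",[(289,13.2),(355.5,13.2),(292,141.2),(352.5,141.2),(348,94.6),(349,65.5),(323,131.5)])):
    w["T"]=np.load(f)["T"]
    L=lambda p,z:R.apply(atz(w,p,z))[1]
    c=np.mean([L(p,125) for p in pts[:4]]);b=(L(pts[4],127)+L(pts[5],127))/2
    print(f,round(c,2),round(b,2),"off",round(b-c,2),"dot",round(L(pts[6],146)-c,2))
E
```

```text
w12.npz 6.48 5.68 off -0.8 dot -36.18
w16.npz 6.63 6.55 off -0.08 dot -35.83
w19.npz 6.59 6.49 off -0.1 dot -35.49
```

```bash
python3 -m jog '[{"x":0,"y":0,"z":-20,"ax":0,"ay":0,"az":0,"grip":0},{"x":0,"y":0,"z":-20,"ax":0,"ay":0,"az":0,"grip":0},{"x":0,"y":0,"z":-20,"ax":0,"ay":0,"az":0,"grip":0},{"x":0,"y":0,"z":-20,"ax":0,"ay":0,"az":0,"grip":0}]'
python3 - <<'E'
from h import *
t=cam("top");cv2.imwrite("pics/topend.png",t["color"][:,:,::-1])
print(finish_job())
E
```

```text
clock: 30.45
eef_pos: [585.1, -73.7, 263.4]
tool_rot: [-1.57, 0.0, 0.038]
force: [0.1, -0.5, 0.6]
width: -0.1
the job is handed in; nothing more can be done
None
```

View pics/topend.png

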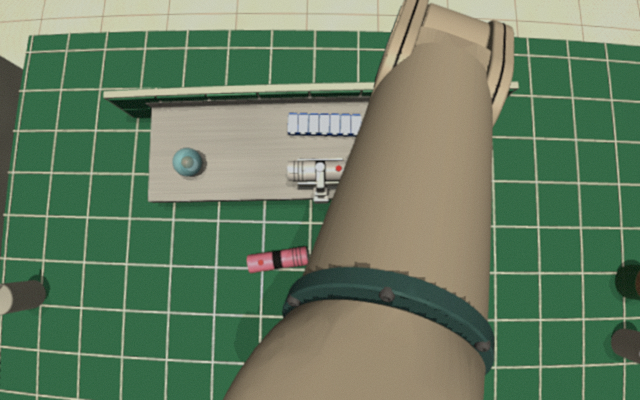

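The light is centred under the clamp pad and clamped, and I handed the job in at about 30.5 s. No verdict was reported.

**Tapping:** It took four taps with closed fingers: two from the black cap end (the second overshot by about 2.5 mm), one back from the glass end, and a last fine one from the cap end. The highest push I read was about 5.5 N.

**Position:** Released and at rest before clamping, the band measured about 0.1 mm from the cradle's centre in the wrist picture. After clamping and backing off it again measured about 0.1 mm. Before the last tap my estimates disagreed by about 0.7 mm (0.3 to 1.2 mm short), which is why I tapped once more.

**Clamping:** I pressed the jaw down until the measured force was about 13.4 N, which puts about 7 to 9 N on the pad. The grip left after letting go could not be measured directly; from the description it should be up to about 6 N. The side picture shows the jaw down on the light.

**Other things on the shelf:** The last top picture shows the organiser and paperweight where they were. The roller is hidden behind the arm in that picture, but nothing came near it.

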